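# Clamp the feed horns, minding crossed threads

### The arm

A 6-joint arm with a two-finger parallel gripper is mounted at the origin on the work surface. World frame = base frame: x ahead of the robot, y to its left, z up, the work surface at z = 0. Lengths are in m, angles in rad, forces in N, time in s.
With the tool pointing down it reaches from about 0.35 to 0.775 m from the base axis. Payload 5.5 kg.
Tool frame: the origin (TCP) lies on the centre line of the jaws, within the pads' length; the fingertips stand 11 mm ahead of it and the grasp point (between the pads) lies 8 mm behind it (env.tip_extent is the distance from the TCP to the fingertips, in m); z points along the fingers, y is the line along which they close (so a half turn about z gives the same grasp; the last joint's range is limited). The gripper opens to 85 mm and grips with 20 to 120 N. Pads are 22 mm wide; open, the fingers measure 114 mm over their backs; the gripper's body (76 mm by 85 mm) begins 54 mm behind the grasp point. The pads swing forward as they close: fully open they stand 13 mm farther back than shut.
Start: joints at [1.186, 0.313, 0.046, 1.304, 0, 1.431], TCP at [0.139, 0.558, 0.242] pointing down, gripper open.
Joint ranges: [-2.76, 2.76], [-0.86, 1.69], [-1.03, 1.26], [-2.2, 2.34], [-1.47, 1.5], [-3.14, 3.14]. Speed limits (rad/s): [2.57, 2.57, 3.14, 3.14, 3.14, 3.14].

### API

Orientations are given as a unit quaternion [w, x, y, z].
In Python, from workcell import env gives the robot as it stands.
- The arm moves only by the shell command python3 -m jog 'ROWS' [FORCE]. ROWS is JSON, a list of rows, each a list of 5 numbers: the gripper's target within -1 to 1 (shut at 1, half-way at 0, fully open at -1), then the shift along the tool's x, y, z in m, then the turn about the tool's z in degrees. In form: [[fingers, tx, ty, tz, turn], ...]. A call has 1 to 5 rows; each row shifts and turns the commanded pose from where the row before left it, along the tool's axes as they then stand; what a row does not reach is not made up. A row lasts 1/12 s, in which the tool goes at most 41.7 mm and 7.16 degrees, less where a joint would pass 70% of its speed; a pose out of reach is approached as far as the arm can. A call is refused whole if a number of a shift passes 0.0417 or a number of a turn 7.16, either way. A call with a gripper value outside its range is refused whole. The fingers move at their own pace and stop on an object; FORCE is the grip in N (left out, the last holds). Time passes only in rows, so rows that do not move let the fingers close. It gives the time, the measured TCP pose, the force, the opening and the grip force at its end, in the units of the state.
- env.get_state(): the state, without advancing time (a new reading comes with each control period).
- env.read_camera(name): name is "side" or "top"; returns a dict with "img" (420x560x3 uint8, red, green, blue), "fov_y" (degrees; the focal length in pixels is half the picture's height over the tangent of half this angle, whatever the lens; pixels are square), "cx", "cy" (the principal point, pixels), "D" ([k1, k2, p1, p2, k3] as OpenCV has them; the pictures are not rectified), "T" (4x4, takes a point from camera to world coordinates). Camera axes: x right, y up, looking along -z (the intrinsics and any distortion apply to the point x, -y, -z); pixel columns grow to the right and rows downward; lengths in m; the calibration is good to about 2 mm. A picture is of the moment at which its call begins. There is no depth.
- env.hand_in(): hands the job in; it is judged then, once.
The state is a dict: "clock": time; "joint_pos": joint angles; "qvel": joint speeds; "tau": joint torques, N m; "tcp_pos": TCP position; "orientation": TCP orientation; "wrist_force": force on the tool from outside, world axes, zero at the start; "ft_torque": the same for the moment, N m; "finger_gap": finger opening in m; "grip_force": force on a finger pad.
Only numpy, scipy, OpenCV 4.12 (cv2) and the standard library are available. Lean on these libraries where they do the work, as an engineer would, in place of code of your own. Each camera call takes 0.05 s, during which the arm holds its last target. There are 200 camera calls.

### The job

Take every feed horn (flanged foot) out of the parts bin, freeing the one jammed in its corner, and stand each one upright in a nest of its own on the fixture. Clamp each by turning the winged screw of that nest clockwise: start it gently, and if it binds early the thread is crossed, so stop without forcing it, back it off fully and start it afresh until it is fully home. Leave the screws of empty nests loose, the other parts in the bin, and the things on the bench alone.

Things in the scene. Friction and masses are not known exactly. Their poses are not given: they have to be found in the camera images.
- fixture: Bare aluminium clamping fixture fixed to the bench: plate 165 x 360 mm (its x, y), 25 mm thick; origin at the centre of its underside. Three identical stations at y = -115, 0, +115 mm: a nest for a horn at x = -31 mm and its black-winged clamp screw at x = +31 mm. A steel toe, 40 mm long, turns with each screw: below 2.3 rad it is clear of the nest, at 3.2 it lies 2 mm above a seated flange.
- bin: Black open parts bin fixed to the bench, 270 x 270 mm outside, 50 mm high, walls and floor 5 mm; origin at the centre of its underside. Its +x +y corner is a compartment about 74 x 64 mm inside, closed off by two walls 46 mm high.
- nest0 (a point): Centre of the floor of nest 0 (25 mm above the bench): a square pocket 62 mm wide with a dark rim 4 mm high and 4 mm thick, for a horn's 56 mm foot flange. Axes parallel to the fixture's; its clamp screw stands at +62 mm along x. Any horn may go in any nest.
- nest1 (a point): Centre of the floor of nest 1 (25 mm above the bench): a square pocket 62 mm wide with a dark rim 4 mm high and 4 mm thick, for a horn's 56 mm foot flange. Axes parallel to the fixture's; its clamp screw stands at +62 mm along x. Any horn may go in any nest.
- nest2 (a point): Centre of the floor of nest 2 (25 mm above the bench): a square pocket 62 mm wide with a dark rim 4 mm high and 4 mm thick, for a horn's 56 mm foot flange. Axes parallel to the fixture's; its clamp screw stands at +62 mm along x. Any horn may go in any nest.
- screw0 (a joint): Turn of clamp screw 0, rad, vertical axis, positive = clockwise from above = tightening. Starts loose at 0 to 0.2; home against a stop at 3.2; backs off to a stop at -0.8. Sinks 1.5 mm per rad, runs at about 0.05 N m. If cross-threaded (not visible) it binds at about 0.45; turning it back beyond -0.7 clears that and it then runs freely. One that passes 0.8 with its insert untwisted is sound.
- screw0_grip (a point): Point on the axis of clamp screw 0 in its black wing, an upright bar 40 mm long (this frame's x, turning with the screw), 10 mm thick (y), from 20 mm below to 12 mm above this point, which is 82 mm above the bench at 0 rad, 77 mm at home. The toe lies 35 mm and more below it. Grip the bar across its thickness from above.
- insert0 (a joint): Twist (rad) of the brass threaded insert (30 mm ring with a black mark) under clamp screw 0: 0 while the thread runs freely; once a crossed screw binds the insert turns along with it against 0.8 N m per rad, and springs back when the screw is backed off. Beyond 0.3 the thread is being forced and is spoilt.
- screw1 (a joint): Turn of clamp screw 1, rad, vertical axis, positive = clockwise from above = tightening. Starts loose at 0 to 0.2; home against a stop at 3.2; backs off to a stop at -0.8. Sinks 1.5 mm per rad, runs at about 0.05 N m. If cross-threaded (not visible) it binds at about 0.45; turning it back beyond -0.7 clears that and it then runs freely. One that passes 0.8 with its insert untwisted is sound.
- screw1_grip (a point): Point on the axis of clamp screw 1 in its black wing, an upright bar 40 mm long (this frame's x, turning with the screw), 10 mm thick (y), from 20 mm below to 12 mm above this point, which is 82 mm above the bench at 0 rad, 77 mm at home. The toe lies 35 mm and more below it. Grip the bar across its thickness from above.
- insert1 (a joint): Twist (rad) of the brass threaded insert (30 mm ring with a black mark) under clamp screw 1: 0 while the thread runs freely; once a crossed screw binds the insert turns along with it against 0.8 N m per rad, and springs back when the screw is backed off. Beyond 0.3 the thread is being forced and is spoilt.
- screw2 (a joint): Turn of clamp screw 2, rad, vertical axis, positive = clockwise from above = tightening. Starts loose at 0 to 0.2; home against a stop at 3.2; backs off to a stop at -0.8. Sinks 1.5 mm per rad, runs at about 0.05 N m. If cross-threaded (not visible) it binds at about 0.45; turning it back beyond -0.7 clears that and it then runs freely. One that passes 0.8 with its insert untwisted is sound.
- screw2_grip (a point): Point on the axis of clamp screw 2 in its black wing, an upright bar 40 mm long (this frame's x, turning with the screw), 10 mm thick (y), from 20 mm below to 12 mm above this point, which is 82 mm above the bench at 0 rad, 77 mm at home. The toe lies 35 mm and more below it. Grip the bar across its thickness from above.
- insert2 (a joint): Twist (rad) of the brass threaded insert (30 mm ring with a black mark) under clamp screw 2: 0 while the thread runs freely; once a crossed screw binds the insert turns along with it against 0.8 N m per rad, and springs back when the screw is backed off. Beyond 0.3 the thread is being forced and is spoilt.
- horn0: Jammed feed horn: heavy brass foot flange 56 mm across, 8 mm thick; plain round aluminium neck 34 mm across; 80 mm tall in all, 0.25 kg; origin at the centre of the foot's underside, z along the neck to its top. Starts tipped about 40 degrees in the bin's corner compartment, neck leaning out over the bin's +x wall, foot caught between the compartment walls; its top third stands above the rim.
- horn1: Another feed horn: heavy brass foot flange 56 mm across, 8 mm thick; plain round aluminium neck 34 mm across; 80 mm tall in all, 0.25 kg; origin at the centre of the foot's underside, z along the neck to its top. It starts standing upright on the bin's floor among the other parts; it may be absent.
- horn2: Another feed horn: heavy brass foot flange 56 mm across, 8 mm thick; plain round aluminium neck 34 mm across; 80 mm tall in all, 0.25 kg; origin at the centre of the foot's underside, z along the neck to its top. It starts standing upright on the bin's floor among the other parts; it may be absent.
- spacer: Plain aluminium cylinder without a flange, 34 mm across, 40 mm tall, standing in the bin; not a horn, belongs in the bin. Origin at the centre of its underside.
- filter_can: Small aluminium box 45 x 30 x 22 mm with a brass stub, lying in the bin; not a horn, belongs in the bin. Origin under its centre.
- plug: Brass plug, 20 mm across, 18 mm tall, standing in the bin; not a horn, belongs in the bin. Origin at the centre of its underside.
- meter: Yellow handheld meter lying on the bench, 150 x 75 x 34 mm; origin under its centre. Leave alone.
- driver: Screwdriver, 180 mm, lying on the bench. Leave alone.
- flux: Small flux jar, 44 mm across, 70 mm tall, on the bench; origin under its centre. Leave alone.
There are look-alikes about, which are no part of the job. What is shaped like the horn1 but pink or turquoise is not meant.

How it is judged:
At the end, for the whole second after the job is handed in: Every horn present stands upright (within 0.05 rad) and at rest on the floor of a nest of its own (within 6 mm of its centre, under 3 mm above the floor), and that nest's clamp screw is home (beyond 3.05 rad); the screw of an empty nest is still loose (below 0.4 rad) (((horizontal distance between horn0 and nest0 below 0.006 m and z of horn0 in the frame of nest0 below 0.003 m and value of joint screw0 above 3.05 rad) or (horizontal distance between horn0 and nest1 below 0.006 m and z of horn0 in the frame of nest1 below 0.003 m and value of joint screw1 above 3.05 rad) or (horizontal distance between horn0 and nest2 below 0.006 m and z of horn0 in the frame of nest2 below 0.003 m and value of joint screw2 above 3.05 rad)) and angle between each of horn0, horn1, horn2's own z axis and vertical below 0.05 rad and linear speed of each of horn0, horn1, horn2 below 0.02 m/s and ((horizontal distance between horn1 and nest0 below 0.006 m and z of horn1 in the frame of nest0 below 0.003 m and value of joint screw0 above 3.05 rad) or (horizontal distance between horn1 and nest1 below 0.006 m and z of horn1 in the frame of nest1 below 0.003 m and value of joint screw1 above 3.05 rad) or (horizontal distance between horn1 and nest2 below 0.006 m and z of horn1 in the frame of nest2 below 0.003 m and value of joint screw2 above 3.05 rad)) and ((horizontal distance between horn2 and nest0 below 0.006 m and z of horn2 in the frame of nest0 below 0.003 m and value of joint screw0 above 3.05 rad) or (horizontal distance between horn2 and nest1 below 0.006 m and z of horn2 in the frame of nest1 below 0.003 m and value of joint screw1 above 3.05 rad) or (horizontal distance between horn2 and nest2 below 0.006 m and z of horn2 in the frame of nest2 below 0.003 m and value of joint screw2 above 3.05 rad)) and (value of joint screw0 below 0.4 rad or (horizontal distance between horn0 and nest0 below 0.006 m and z of horn0 in the frame of nest0 below 0.003 m) or (horizontal distance between horn1 and nest0 below 0.006 m and z of horn1 in the frame of nest0 below 0.003 m) or (horizontal distance between horn2 and nest0 below 0.006 m and z of horn2 in the frame of nest0 below 0.003 m)) and (value of joint screw1 below 0.4 rad or (horizontal distance between horn0 and nest1 below 0.006 m and z of horn0 in the frame of nest1 below 0.003 m) or (horizontal distance between horn1 and nest1 below 0.006 m and z of horn1 in the frame of nest1 below 0.003 m) or (horizontal distance between horn2 and nest1 below 0.006 m and z of horn2 in the frame of nest1 below 0.003 m)) and (value of joint screw2 below 0.4 rad or (horizontal distance between horn0 and nest2 below 0.006 m and z of horn0 in the frame of nest2 below 0.003 m) or (horizontal distance between horn1 and nest2 below 0.006 m and z of horn1 in the frame of nest2 below 0.003 m) or (horizontal distance between horn2 and nest2 below 0.006 m and z of horn2 in the frame of nest2 below 0.003 m))); the robot touches nothing.
It fails at once if a thread is forced: an insert is twisted beyond 0.35 rad (value of joint any of insert0, insert1, insert2 above 0.35 rad).
It fails at once if the meter, the screwdriver or the jar is moved over 30 mm (distance of any of meter, driver, flux from where it was at the start of the episode above 0.03 m).
It fails at once if the spacer, the small box or the plug is taken out of the bin (horizontal distance between any of spacer, filter_can, plug and bin above 0.19 m).
Of horn1, horn2 only 1 to 2 are there at a start; the rules pass over those that are not, and their reading is None.
At some moment in a run one of horn1, horn2 may be knocked a few centimetres aside while the robot is not near it.
It also fails if it takes over 210 s, if anything falls off the work surface, if the arm or the gripper's body presses on something with over 40 N, if the wrist force passes 120 N, or if a joint passes its speed limit or range.

## Working session

There is one attempt and no reset: what is moved stays moved. The work goes in short steps, Python scripts to look and compute and a shell command to move; the robot and the scene stay as the last step left them, time stands still between calls to the robot, and variables do not carry over. Pictures are saved under pics/ and viewed, at most 14 in all, crops included, and the job is handed in when it is done.

```bash
ls; mkdir -p pics; cat > h.py <<'E'
import numpy as np, cv2
from workcell import env
def snap(n,f=None):
    c=env.read_camera(n)
    if f: cv2.imwrite('pics/'+f,c['img'][:,:,::-1])
    return c
def K(c):
    h=c['img'].shape[0]; f=h/2/np.tan(np.radians(c['fov_y'])/2)
    return np.array([[f,0,c['cx']],[0,f,c['cy']],[0,0,1.]])
def proj(c,P):
    P=np.atleast_2d(np.array(P,float)); T=np.linalg.inv(c['T']); p=P@T[:3,:3].T+T[:3,3]
    p=p*[1,-1,-1]
    return cv2.projectPoints(p,np.zeros(3),np.zeros(3),K(c),np.array(c['D'],float))[0][:,0]
def unproj(c,uv,z):
    uv=np.array(uv,float).reshape(-1,1,2)
    n=cv2.undistortPoints(uv,K(c),np.array(c['D'],float))[:,0]
    d=np.c_[n[:,0],-n[:,1],-np.ones(len(n))]@c['T'][:3,:3].T
    o=c['T'][:3,3]; return o+d*((z-o[2])/d[:,2])[:,None]
E
python3 - <<'E'
from h import *
for n in('top','side'):
    c=snap(n,n+'0.png'); print(n,c['fov_y'],c['cx'],c['cy'],c['D'],np.round(c['T'],3).tolist())
print(env.get_state())
E
```

```text
pics
top 57.94514796316165 277.4437312856892 204.87640000407958 [0.01938033 0.         0.         0.         0.        ] [[0.022, 0.999, -0.035, 0.498], [-1.0, 0.022, 0.0, 0.086], [0.001, 0.035, 0.999, 1.134], [0.0, 0.0, 0.0, 1.0]]
side 42.082625329773634 287.24121128397957 209.1149351132878 [-0.08245818  0.          0.          0.          0.        ] [[1.0, -0.018, -0.015, 0.515], [-0.002, 0.576, -0.817, -0.936], [0.023, 0.817, 0.576, 0.803], [0.0, 0.0, 0.0, 1.0]]
{'clock': 0.1, 'joint_pos': array([ 1.18636271e+00,  3.13955268e-01,  4.50866377e-02,  1.30359018e+00,
       -1.18836928e-05,  1.43118577e+00]), 'qvel': array([-0.00097921, -0.00162754,  0.00131928, -0.00022102, -0.00041089,
        0.00051132]), 'tau': array([ 2.13968466e-03, -4.81726241e+01,  2.99244189e+01,  1.28174300e-02,
       -1.30279618e-04, -9.85606476e-07]), 'tcp_pos': array([0.1392246 , 0.55744071, 0.24147854]), 'orientation': array([-2.09580856e-04,  1.22105995e-01,  9.92516718e-01, -8.04408693e-04]), 'wrist_force': array([-0.54081478, -0.30051589, -0.53102931]), 'ft_torque': array([0.01211044, 0.00619384, 0.04018803]), 'grip_force': 0.0, 'finger_gap': 0.08564337949149635}
```

View pics/top0.png

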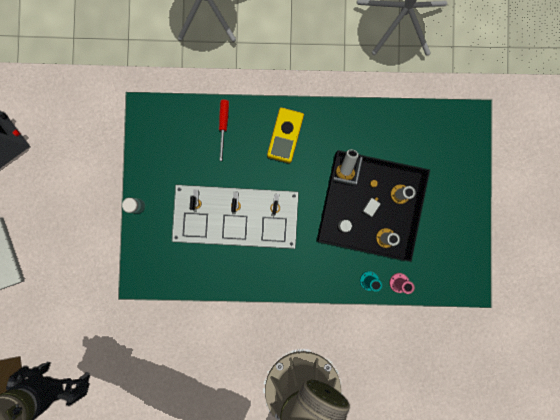

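View pics/side0.png

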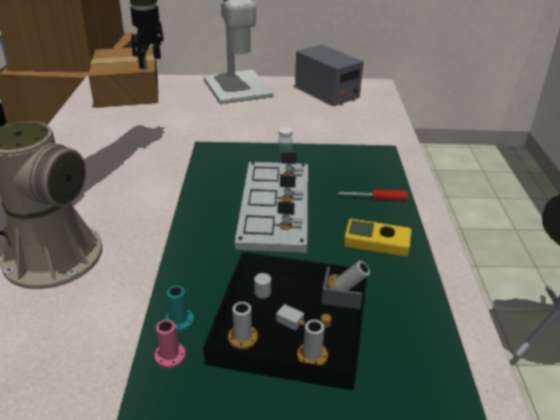

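Top view (image up = +x, left = +y): fixture at px (173–298, 185–248), with nests at (196,225), (235,227) and (274,229). The bin is at (318–429, 151–261). There are three horns: the jammed one at (347,160), and two standing at (403,194) and (388,239). I'll crop in for accuracy.

```bash
python3 - <<'E'
import cv2
a=cv2.imread('pics/top0.png')
cv2.imwrite('pics/c1.png',cv2.resize(a[140:270,165:305],None,fx=5.6,fy=4.6*5.6/4.6*0.8,interpolation=cv2.INTER_CUBIC) if 0 else cv2.resize(a[175:260,165:305],None,fx=5,fy=5,interpolation=cv2.INTER_CUBIC))
cv2.imwrite('pics/c2.png',cv2.resize(a[145:265,310:435],None,fx=5,fy=5,interpolation=cv2.INTER_CUBIC))
E
```

```text
(no output)
```

View pics/c1.png

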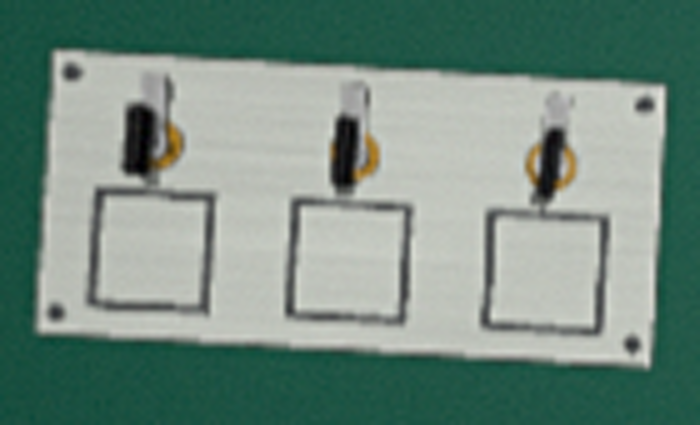

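View pics/c2.png

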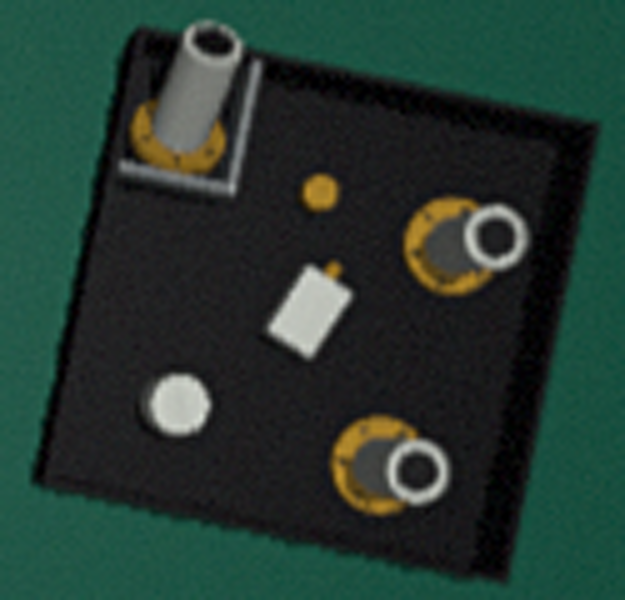

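Fixture corners in the first crop are (54,50), (665,86), (651,367) and (37,333). The wings run roughly along fixture x, leaning slightly. In the second crop the horn ring tops are at (497,238) and (418,471), and the jammed one's is at (213,42).

```bash
python3 - <<'E'
from h import *
c=snap('top'); s=snap('side')
def U(p,ox,oy): return (np.array(p,float)+.5)/5-.5+[ox,oy]
def rigid(model,obs):
    m=np.array(model)-np.mean(model,0); o=obs[:,:2]-obs[:,:2].mean(0)
    th=np.arctan2((m[:,0]*o[:,1]-m[:,1]*o[:,0]).sum(),(m*o).sum())
    R=np.array([[np.cos(th),-np.sin(th)],[np.sin(th),np.cos(th)]])
    t=obs[:,:2].mean(0)-R@np.mean(model,0)
    return th,t,R,(obs[:,:2]-(np.array(model)@R.T+t))
a=.0825;b=.18
pf=unproj(c,U([(54,50),(665,86),(651,367),(37,333)],165,175),.025)
th,t,R,e=rigid([(a,b),(a,-b),(-a,-b),(-a,b)],pf); print('fix',th,t,np.abs(e).max())
N=[];i=0
for q in([(487,210),(608,216),(601,331),(483,325)],[(292,200),(411,206),(404,322),(287,316)],[(97,188),(215,195),(208,313),(88,305)]):
    print('nest obs',unproj(c,U(q,165,175),.029).mean(0)[:2],'fit',R@[-.031,-.115+.115*i]+t,'screw',R@[.031,-.115+.115*i]+t); i+=1
print('wings',unproj(c,U([(549,163),(346,152),(138,140)],165,175),.094)[:,:2])
a=.135
pb=unproj(c,U([(138,28),(600,125),(508,580),(35,487)],310,145),.05)
thb,tb,Rb,e=rigid([(a,a),(a,-a),(-a,-a),(-a,a)],pb); print('bin',thb,tb,np.abs(e).max())
print('horns',unproj(c,U([(497,238),(418,471)],310,145),.085)[:,:2],'foot',unproj(c,U([(450,246),(380,465)],310,145),.013)[:,:2])
for z in(.08,.09,.1): print('jam top',z,unproj(c,U([(213,42)],310,145),z)[0], 'foot',unproj(c,U([(178,135)],310,145),z-.06)[0])
for z in(.08,.09,.1): print(proj(s,unproj(c,U([(213,42)],310,145),z)))
print('compartment', (Rb@np.array([[.13,.13],[.13-.074,.13],[.13-.074,.13-.064],[.13,.13-.064]]).T).T+tb)
im=s['img'][:,:,::-1]
cv2.imwrite('pics/c3.png',cv2.resize(im[245:385,200:380],None,fx=4.2,fy=4.2,interpolation=cv2.INTER_CUBIC))
E
```

```text
fix -0.034150317837591246 [0.50056226 0.20829341] 0.0014121721737707094
nest obs [0.46705596 0.09488048] fit [0.46565381 0.09441892] screw [0.52761766 0.09230201]
nest obs [0.47008725 0.20912301] fit [0.46958033 0.20935187] screw [0.53154418 0.20723496]
nest obs [0.47386641 0.32339148] fit [0.47350686 0.32428481] screw [0.53547071 0.32216791]
wings [[0.52775172 0.09331538]
 [0.53134115 0.20479042]
 [0.53541723 0.31887418]]
bin -0.18774224806998657 [ 0.54040468 -0.18947842] 0.003373768996921711
horns [[ 0.57770427 -0.27790958]
 [ 0.44814781 -0.23577646]] foot [[ 0.57785166 -0.27523112]
 [ 0.44775352 -0.23548416]]
jam top 0.08 [ 0.68429301 -0.1203965   0.08      ] foot [ 0.63939969 -0.11239427  0.02      ]
jam top 0.09 [ 0.68252396 -0.11844294  0.09      ] foot [ 0.63812883 -0.11061772  0.03      ]
jam top 0.1 [ 0.68075491 -0.11648937  0.1       ] foot [ 0.63685797 -0.10884118  0.04      ]
[[362.83459303 271.15429484]]
[[362.36408232 266.70886605]]
[[361.8888979  262.22670647]]
compartment [[ 0.6923837  -0.08602613]
 [ 0.61968402 -0.07221468]
 [ 0.60773898 -0.13509008]
 [ 0.68043866 -0.14890153]]
```

View pics/c3.png

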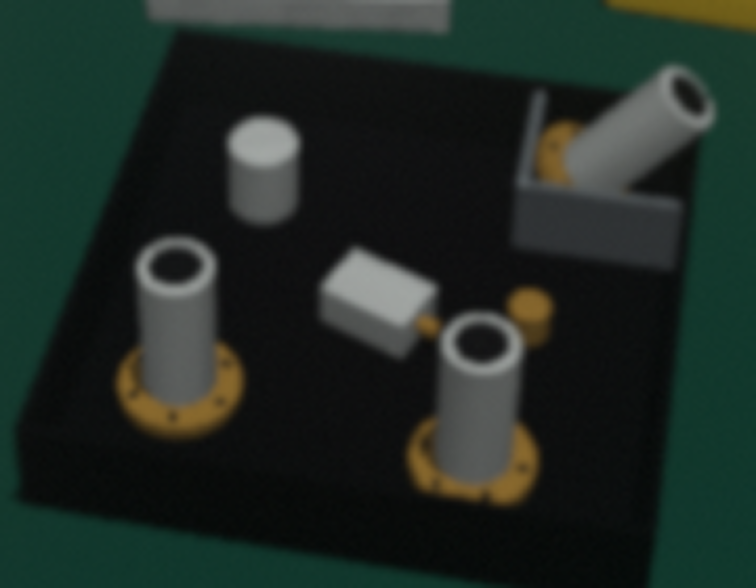

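Side crop: the jammed horn's ring centre is at (687,95), which puts its top at about z = 0.088 m, leaning along bin +x. All three horns are present. I'll move to the horn at (0.578,-0.277) first.

```bash
cat >> h.py <<'E'
from scipy.spatial.transform import Rotation as Ro
def go(x,y,z=None):
    s=env.get_state(); w,a,b,c=s['orientation']; R=Ro.from_quat([a,b,c,w]).as_matrix()
    p=s['tcp_pos']; d=R.T@(np.array([x,y,p[2] if z is None else z])-p)
    print('t%.1f'%s['clock'],'tcp',p.round(4),'ydir deg %.1f'%np.degrees(np.arctan2(R[1,1],R[0,1])),'j1 %.2f j6 %.2f'%(s['joint_pos'][0],s['joint_pos'][5]),'F',s['wrist_force'].round(1),'M',s['ft_torque'].round(2),'gap %.4f grip %.0f'%(s['finger_gap'],s['grip_force']),'SHIFT mm',(d*1000).round(1),'rows %.1f'%(np.linalg.norm(d)/.0417))
E
J='python3 -m jog'
$J '[[-1,-0.0336,-0.02,0,0],[-1,-0.0336,-0.02,0,0],[-1,-0.0336,-0.02,0,0],[-1,-0.0336,-0.02,0,0],[-1,-0.0336,-0.02,0,0]]' 40
$J '[[-1,-0.0336,-0.02,0,0],[-1,-0.0336,-0.02,0,0],[-1,-0.0336,-0.02,0,0],[-1,-0.0336,-0.02,0,0],[-1,-0.0336,-0.02,0,0]]'
$J '[[-1,-0.0336,-0.02,0,0],[-1,-0.0336,-0.02,0,0],[-1,-0.0336,-0.02,0,0],[-1,-0.016,-0.037,0,0],[-1,-0.016,-0.037,0,0]]'
$J '[[-1,-0.016,-0.037,0,0],[-1,-0.016,-0.037,0,0],[-1,-0.016,-0.037,0,0],[-1,-0.016,-0.037,0,0],[-1,-0.016,-0.037,0,0]]'
python3 -c "
from h import *
go(.5777,-.2772,.16)"
```

```text
clock: 0.62
tcp_pos: [0.2789, 0.4188, 0.2422]
orientation: [0.0, 0.122, 0.993, 0.0]
wrist_force: [0.1, 0.8, -0.4]
finger_gap: 0.0849
grip_force: 0.0
clock: 1.03
tcp_pos: [0.4178, 0.2808, 0.2423]
orientation: [0.0, 0.122, 0.993, 0.0]
wrist_force: [0.0, 1.5, -0.7]
finger_gap: 0.0855
grip_force: 0.0
clock: 1.45
tcp_pos: [0.5143, 0.1185, 0.2417]
orientation: [-0.0, 0.122, 0.993, 0.0]
wrist_force: [0.5, -0.4, 0.3]
finger_gap: 0.0855
grip_force: 0.0
clock: 1.87
tcp_pos: [0.5459, -0.0807, 0.2422]
orientation: [-0.0, 0.122, 0.993, 0.0]
wrist_force: [1.4, 1.3, 0.2]
finger_gap: 0.0854
grip_force: 0.0
t1.9 tcp [ 0.5459 -0.0807  0.2422] ydir deg 76.0 j1 -0.29 j6 -0.05 F [1.4 1.3 0.2] M [ 0.01 -0.04  0.07] gap 0.0854 grip 0 SHIFT mm [ -78.5 -183.    82.2] rows 5.2
```

```bash

J='python3 -m jog'
$J '[[-1,-0.0157,-0.0366,0.012,0],[-1,-0.0157,-0.0366,0.012,0],[-1,-0.0157,-0.0366,0.012,0],[-1,-0.0157,-0.0366,0.012,0],[-1,-0.0157,-0.0366,0.012,0]]'>/dev/null
$J '[[-1,0,0,0.02,0],[-1,0,0,0,0]]' >/dev/null
python3 -c "
from h import *
snap('side','s1.png')
c=env.read_camera('side')
print(proj(c,[[.5777,-.2772,.085]]))
go(.5777,-.2772,.068)"
```

```text
[[312.71097899 327.85175334]]
t2.5 tcp [ 0.5768 -0.2745  0.1612] ydir deg 76.0 j1 -0.57 j6 -0.32 F [0.2 0.1 0.3] M [-0.05  0.03  0.  ] gap 0.0855 grip 0 SHIFT mm [-1.9 -2.5 93.2] rows 2.2
```

View pics/s1.png

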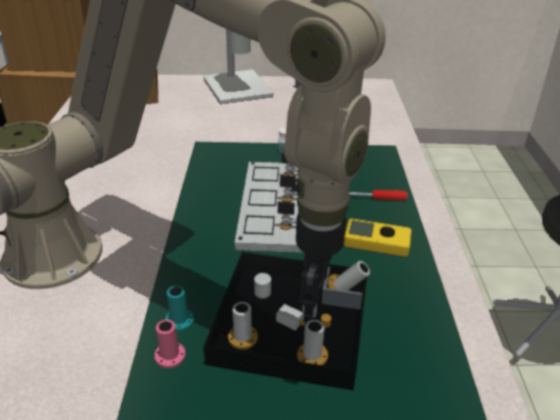

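The gripper is over the horn. The ring at (314,326) matches the prediction of (313,328), so I'll descend and grasp.

```bash

J='python3 -m jog'
$J '[[-1,-0.002,-0.0025,0.03,0],[-1,0,0,0.03,0],[-1,0,0,0.02,0],[-1,0,0,0.013,0],[0,0,0,0,0]]' 40 >/dev/null
$J '[[1,0,0,0,0],[1,0,0,0,0],[1,0,0,0,0],[1,0,0,0,0],[1,0,0,0,0]]' 
$J '[[1,0,0,-0.01,0],[1,0,0,-0.02,0],[1,0,0,-0.03,0],[1,0,0,-0.035,0],[1,0,0,0,0]]' 
python3 -c "
from h import *
go(.4660,.0945,.16)"
```

```text
clock: 3.38
tcp_pos: [0.5806, -0.2783, 0.0717]
orientation: [0.002, 0.122, 0.993, -0.0]
wrist_force: [0.0, 2.5, 6.9]
finger_gap: 0.0327
grip_force: 39.5
clock: 3.8
tcp_pos: [0.582, -0.2801, 0.1723]
orientation: [0.005, 0.122, 0.992, -0.002]
wrist_force: [2.0, -1.0, -2.2]
finger_gap: 0.0324
grip_force: 40.6
t3.8 tcp [ 0.582  -0.2801  0.1723] ydir deg 76.0 j1 -0.57 j6 -0.33 F [ 2.  -1.  -2.2] M [-0.09 -0.14  0.01] gap 0.0324 grip 41 SHIFT mm [203.5 335.4   9. ] rows 9.4
```

```bash

J='python3 -m jog'
$J '[[1,0.0203,0.0335,0,0],[1,0.0203,0.0335,0,0],[1,0.0203,0.0335,0,0],[1,0.0203,0.0335,0,0],[1,0.0203,0.0335,0,0]]' >/dev/null
$J '[[1,0.0203,0.0335,0,0],[1,0.0203,0.0335,0,0],[1,0.0203,0.0335,0,0],[1,0.0203,0.0335,0,0],[1,0.0203,0.0335,0,0]]' >/dev/null
$J '[[1,0,0,0.02,-6],[1,0,0,0.01,-6],[1,0,0,0,0]]'
python3 -c "
from h import *
go(.4664,.0946,.1)
c=snap('side'); p=env.get_state()['tcp_pos']
print(proj(c,[[.4664,.0946,.025],[.4664,.0946,.029],p,p-[0,0,.0667]]))
cv2.imwrite('pics/c4.png',cv2.resize(c['img'][150:270,190:350,::-1],None,fx=5,fy=5,interpolation=cv2.INTER_CUBIC))
t=snap('top')
print(proj(t,[[.4664,.0946,.025],p-[0,0,.0667]]))
cv2.imwrite('pics/c5.png',cv2.resize(t['img'][170:260,220:340,::-1],None,fx=5,fy=5,interpolation=cv2.INTER_CUBIC))
"
```

```text
clock: 4.88
tcp_pos: [0.4612, 0.0969, 0.1326]
orientation: [-0.002, 0.015, 1.0, -0.0]
wrist_force: [-1.0, 0.9, -2.9]
finger_gap: 0.0326
grip_force: 40.9
t4.9 tcp [0.4612 0.0969 0.1326] ydir deg 88.2 j1 0.04 j6 0.07 F [-1.   0.9 -2.9] M [0.05 0.07 0.02] gap 0.0326 grip 41 SHIFT mm [-5.4 -2.1 32.6] rows 0.8
[[258.0953905  226.41538025]
 [258.08205525 225.06125806]
 [255.83296366 187.37840182]
 [256.11737353 211.5087575 ]]
[[273.65410913 228.87524336]
 [272.85587127 230.82879964]]
```

View pics/c4.png

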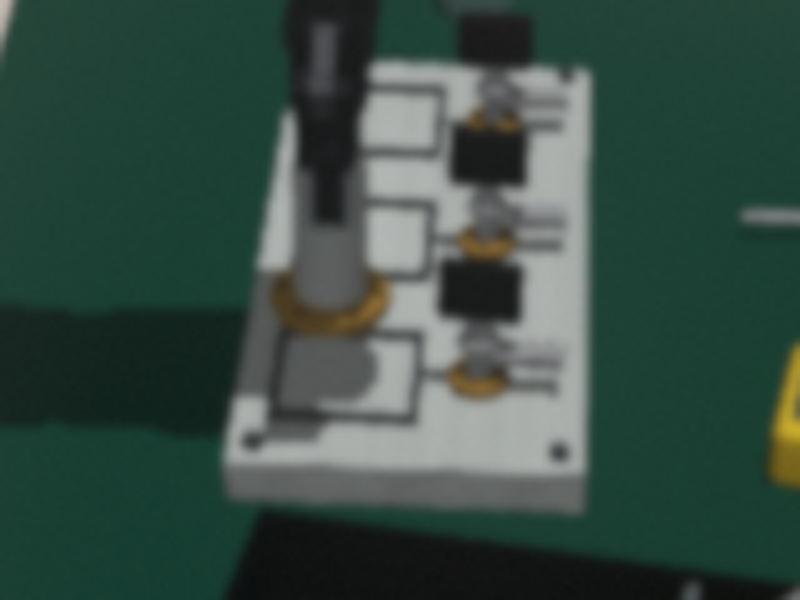

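Side crop: the flange centre is at (331,297) and lines up with the TCP. The nest 0 rim centre at (348,376) lies about 3 mm further in +x than the top camera says. The grasp showed the same offset, so I'll correct all top-view positions by about (+2.7,-0.6) mm.

```bash

J='python3 -m jog'
$J '[[1,-0.0079,-0.0025,0.015,0],[1,0,0,0.012,0],[1,0,0,0.006,0],[1,0,0,0,0]]'
python3 -c "
from h import *
go(.469,.0941,.0917)"
$J '[[1,0,0,0.003,0],[1,0,0,0.003,0],[1,0,0,0,0]]'
python3 -c "
from h import *
go(.469,.0941,.0917)"
```

```text
clock: 5.32
tcp_pos: [0.4706, 0.0927, 0.1006]
orientation: [-0.001, 0.019, 1.0, 0.0]
wrist_force: [-0.8, -0.0, -3.2]
finger_gap: 0.033
grip_force: 40.9
t5.3 tcp [0.4706 0.0927 0.1006] ydir deg 87.8 j1 0.03 j6 0.07 F [-0.8 -0.  -3.2] M [-0.03  0.06  0.06] gap 0.0330 grip 41 SHIFT mm [1.6 1.4 9. ] rows 0.2
clock: 5.57
tcp_pos: [0.4715, 0.0932, 0.0955]
orientation: [0.0, 0.018, 1.0, 0.0]
wrist_force: [-0.6, 0.8, -3.6]
finger_gap: 0.0328
grip_force: 40.9
t5.6 tcp [0.4715 0.0932 0.0955] ydir deg 87.9 j1 0.03 j6 0.06 F [-0.6  0.8 -3.6] M [ 0.01 -0.01  0.02] gap 0.0328 grip 41 SHIFT mm [2.5 0.8 3.8] rows 0.1
```

```bash

J='python3 -m jog'
$J '[[1,0.0015,0.0005,0,0],[1,0,0,0.002,0],[1,0,0,0,0]]'
$J '[[1,0,0,0.002,0],[1,0,0,0,0]]'
$J '[[1,0,0,0.002,0],[1,0,0,0,0]]'
python3 -c "
from h import *
go(.469,.0941,.0917)
c=snap('side')
cv2.imwrite('pics/c6.png',cv2.resize(c['img'][160:260,220:320,::-1],None,fx=6,fy=6,interpolation=cv2.INTER_CUBIC))"
```

```text
clock: 5.82
tcp_pos: [0.4696, 0.094, 0.0933]
orientation: [0.0, 0.018, 1.0, 0.0]
wrist_force: [-0.2, -0.1, -2.9]
finger_gap: 0.0325
grip_force: 40.9
clock: 5.98
tcp_pos: [0.4701, 0.094, 0.0917]
orientation: [0.0, 0.018, 1.0, 0.0]
wrist_force: [0.2, 0.7, 0.5]
finger_gap: 0.0331
grip_force: 41.3
clock: 6.15
tcp_pos: [0.4704, 0.0941, 0.0916]
orientation: [0.001, 0.018, 1.0, 0.0]
wrist_force: [-4.6, 0.7, 16.4]
finger_gap: 0.0328
grip_force: 42.7
t6.2 tcp [0.4704 0.0941 0.0916] ydir deg 88.0 j1 0.03 j6 0.06 F [-4.6  0.7 16.4] M [ 0.05  1.18 -0.1 ] gap 0.0328 grip 43 SHIFT mm [ 1.4 -0.1 -0.2] rows 0.0
```

View pics/c6.png

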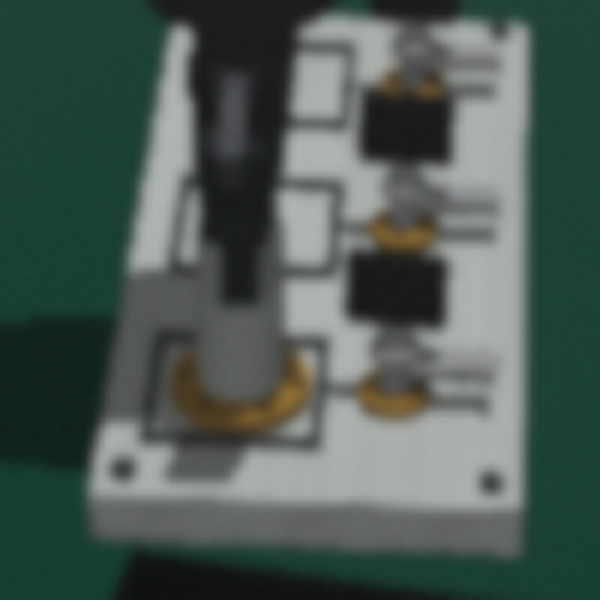

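The flange is inside the rim (172–312 px between inner rims at about 158 and 318), and contact came at the expected floor height. I'll ease off, release and rise.

```bash

J='python3 -m jog'
$J '[[1,0.001,0,-0.002,0],[0.4,0,0,0,0],[0,0,0,0,0],[-0.2,0,0,0,0],[-0.2,0,0,0,0]]'
$J '[[-0.2,0,0,-0.03,0],[-0.2,0,0,-0.04,0],[-0.2,0,0,0,0]]'
python3 -c "
from h import *
go(.5303,.0923,.13)
c=snap('side')
cv2.imwrite('pics/c7.png',cv2.resize(c['img'][160:260,220:320,::-1],None,fx=6,fy=6,interpolation=cv2.INTER_CUBIC))"
```

```text
clock: 6.62
tcp_pos: [0.4689, 0.0939, 0.0912]
orientation: [0.0, 0.018, 1.0, 0.0]
wrist_force: [0.4, -0.6, -0.3]
finger_gap: 0.0513
grip_force: 0.0
clock: 6.87
tcp_pos: [0.4725, 0.094, 0.1673]
orientation: [0.005, 0.018, 1.0, 0.0]
wrist_force: [1.8, -0.2, 0.7]
finger_gap: 0.0514
grip_force: 0.0
t6.9 tcp [0.4725 0.094  0.1673] ydir deg 88.0 j1 0.03 j6 0.06 F [ 1.8 -0.2  0.7] M [-0.05 -0.07 -0.08] gap 0.0514 grip 0 SHIFT mm [-57.5   0.3  37.9] rows 1.7
```

View pics/c7.png

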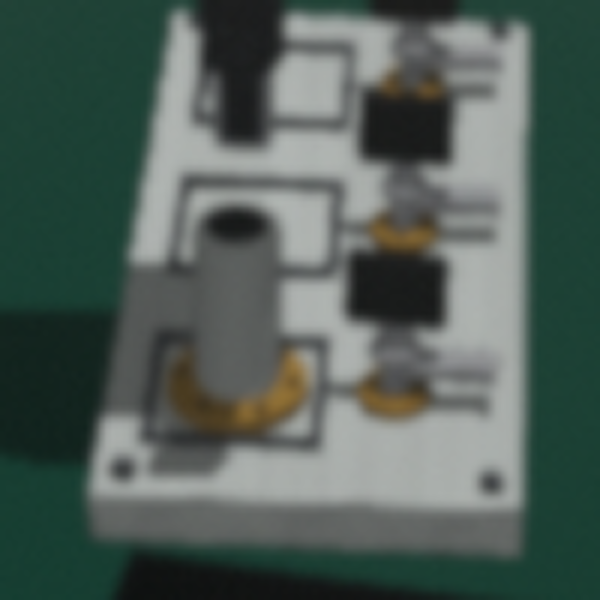

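Horn seated centrally in nest 0. Next is screw 0, gripping the wing with moderate force.

```bash

J='python3 -m jog'
$J '[[-0.2,-0.03,0,0,0],[-0.2,-0.03,0,0,0],[-0.2,0,0,0.03,0],[-0.2,0,0,0,0],[-0.2,0,0,0,0]]' 30 >/dev/null
python3 -c "
from h import *
go(.5305,.0922,.082)"
```

```text
t7.3 tcp [0.5267 0.0917 0.129 ] ydir deg 88.0 j1 0.02 j6 0.06 F [-0.4 -0.   0.2] M [-0.01  0.02 -0.04] gap 0.0514 grip 0 SHIFT mm [-4.   0.7 47. ] rows 1.1
```

```bash

J='python3 -m jog'
$J '[[-0.2,-0.004,0.0005,0.02,0],[-0.2,0,0,0.02,0],[-0.2,0,0,0.007,0],[-0.2,0,0,0,0],[0.3,0,0,0,0]]' 30 >/dev/null
python3 -c "
from h import *
go(.5305,.0922,.082)"
$J '[[1,0,0,0,0],[1,0,0,0,0],[1,0,0,0,0],[1,0,0,0,0],[1,0,0,0,0]]' >/dev/null
python3 -c "
from h import *
go(.5305,.0922,.082)"
```

```text
t7.8 tcp [0.5323 0.0922 0.0848] ydir deg 88.0 j1 0.02 j6 0.06 F [ 0.1 -0.3  1.1] M [-0.05 -0.04 -0.06] gap 0.0404 grip 0 SHIFT mm [ 1.8 -0.1  2.8] rows 0.1
t8.2 tcp [0.5337 0.0923 0.0856] ydir deg 88.0 j1 0.02 j6 0.06 F [-0.5  0.2  6.6] M [ 0.06  0.2  -0.04] gap 0.0093 grip 33 SHIFT mm [ 3.2 -0.2  3.6] rows 0.1
```

```bash

J='python3 -m jog'
$J '[[1,0.002,0,-0.001,-6],[1,0,0,0,-6],[1,0,0,0,-6],[1,0,0,-0.0005,-6],[1,0,0,0,0]]' 
$J '[[1,0,0,0,-6],[1,0,0,0,-6],[1,0,0,-0.0005,-6],[1,0,0,0,-2],[1,0,0,0,0]]' >/dev/null
python3 -c "
from h import *
go(.5305,.0922,.082)"
$J '[[1,0,0,0,6],[1,0,0,0,6],[1,0,0,0.0005,6],[1,0,0,0,6],[1,0,0,0,6]]' >/dev/null
$J '[[1,0,0,0,6],[1,0,0,0,6],[1,0,0,0.0005,2],[1,0,0,0,0],[1,0,0,0,0]]' >/dev/null
python3 -c "
from h import *
go(.5305,.0922,.082)"
$J '[[1,0,0,0,6],[1,0,0,0,6],[1,0,0,0.0005,6],[1,0,0,0,2],[1,0,0,0,0]]' >/dev/null
python3 -c "
from h import *
go(.5305,.0922,.082)"
$J '[[1,0,0,0,6],[1,0,0,0,6],[1,0,0,0,3],[1,0,0,0,0],[1,0,0,0,0]]' >/dev/null
python3 -c "
from h import *
go(.5305,.0922,.082)
for i in range(8):
    env.read_camera('top'); print(env.get_state()['ft_torque'].round(3))"
```

```text
clock: 8.58
tcp_pos: [0.5326, 0.0936, 0.0866]
orientation: [0.002, -0.193, 0.981, 0.001]
wrist_force: [3.3, 6.0, -0.9]
finger_gap: 0.0094
grip_force: 32.4
t9.0 tcp [0.5319 0.0945 0.0871] ydir deg 132.2 j1 0.02 j6 -0.71 F [1.8 6.9 0.5] M [ 1.8  -0.43 -0.03] gap 0.0091 grip 33 SHIFT mm [ 2.7 -0.8  5.1] rows 0.1
t9.8 tcp [0.5327 0.0923 0.086 ] ydir deg 88.0 j1 0.02 j6 0.06 F [ 4.8  1.6 -1.3] M [ 0.12 -1.37 -0.06] gap 0.0094 grip 32 SHIFT mm [ 2.2 -0.2  4. ] rows 0.1
t10.2 tcp [0.5324 0.0912 0.0855] ydir deg 67.9 j1 0.02 j6 0.41 F [ 4.5 -3.3 -0.4] M [-0.79 -1.19 -0.04] gap 0.0091 grip 32 SHIFT mm [2.2 0.2 3.4] rows 0.1
t10.7 tcp [0.5319 0.0904 0.0851] ydir deg 53.0 j1 0.02 j6 0.67 F [ 4.8 -5.8 -1.9] M [-1.33 -1.09 -0.01] gap 0.0090 grip 32 SHIFT mm [2.2 0.6 3.1] rows 0.1
[-1.259 -1.08   0.024]
[-1.32  -1.024 -0.024]
[-1.294 -1.1   -0.033]
[-1.261 -1.098 -0.046]
[-1.289 -1.102 -0.101]
[-1.295 -1.112 -0.036]
[-1.253 -1.025 -0.037]
[-1.305 -1.065 -0.014]
```

```bash

J='python3 -m jog'
$J '[[1,0,0,0,4],[1,0,0,0.0002,3],[1,0,0,0,0],[1,0,0,0,0]]' >/dev/null
python3 -c "
from h import *
go(.5305,.0922,.082)
M=[]
for i in range(8):
    env.read_camera('top'); M+=[env.get_state()['ft_torque']]
print(np.mean(M,0))"
```

```text
t11.4 tcp [0.5317 0.0901 0.0849] ydir deg 46.0 j1 0.02 j6 0.79 F [ 4.3 -7.4 -1.5] M [-1.58 -0.91 -0.01] gap 0.0092 grip 32 SHIFT mm [2.3 0.7 2.9] rows 0.1
[-1.5050918  -0.90460638 -0.02115694]
```

```bash

J='python3 -m jog'
$J '[[1,-0.001,0,0.0002,7],[1,-0.001,0,0.0002,7],[1,0,0,0.0002,7],[1,0,0,0.0002,7],[1,0,0,0.0002,7]]' >/dev/null
$J '[[1,0,0,0.0002,7],[1,0,0,0.0002,6],[1,0,0,0,0],[1,0,0,0,0]]'
python3 -c "
from h import *
go(.5305,.0922,.082)"
$J '[[0.6,0,0,0,0],[0.4,0,0,0,0],[0.4,0,0,0,0],[0.4,0,0,-0.02,0],[0.4,0,0,-0.025,0]]' 
$J '[[0.4,0,0,0,-7.1],[0.4,0,0,0,-7.1],[0.4,0,0,0,-7.1],[0.4,0,0,0,-7.1],[0.4,0,0,0,-7.1]]' >/dev/null
$J '[[0.4,0,0,0,-7.1],[0.4,0,0,0,-7.1],[0.4,0,0,0,-7.1],[0.4,0,0,0,-7.1],[0.4,0,0,0,-7.1]]' >/dev/null
$J '[[0.4,0,0,0,-7.1],[0.4,0,0,0,-7.1],[0.4,0,0,0,-7.1],[0.4,0,0,0,-7.1],[0.4,0,0,0,-7.1]]' >/dev/null
$J '[[0.4,0,0,0,-7.1],[0.4,0,0,0,-7.1],[0.4,0,0,0,-7.1],[0.4,0,0,0,-7.1],[0.4,0,0,0,-7.1]]' >/dev/null
$J '[[0.4,0,0,0,-7.1],[0.4,0,0,0,-7.1],[0.4,0,0,0,-7.1],[0.4,0,0,0,-7.1],[0.4,0,0,0,-7.1]]' >/dev/null
$J '[[0.4,0,0,0,-2.5],[0.4,0,0,0,0],[0.4,0,0,0,0]]' >/dev/null
python3 -c "
from h import *
go(.5315,.0920,.080)"
```

```text
clock: 12.55
tcp_pos: [0.5293, 0.0887, 0.0833]
orientation: [-0.0, 0.72, 0.694, -0.003]
wrist_force: [-5.1, -6.3, 7.9]
finger_gap: 0.0095
grip_force: 33.6
t12.6 tcp [0.5293 0.0887 0.0833] ydir deg -2.0 j1 0.02 j6 1.63 F [-5.1 -6.3  7.9] M [-1.54  1.2  -0.02] gap 0.0095 grip 34 SHIFT mm [3.5 1.1 1.3] rows 0.1
clock: 12.97
tcp_pos: [0.5299, 0.0909, 0.1264]
orientation: [-0.002, 0.719, 0.695, -0.002]
wrist_force: [0.7, -0.4, 0.2]
finger_gap: 0.0257
grip_force: 0.0
t15.3 tcp [0.5319 0.0909 0.128 ] ydir deg 177.9 j1 0.02 j6 -1.51 F [-0.3  0.3 -0.2] M [ 0.07 -0.01  0.01] gap 0.0255 grip 0 SHIFT mm [-1.   0.5 48. ] rows 1.2
```

```bash

J='python3 -m jog'
$J '[[0.4,-0.001,0.002,0.025,0],[0.4,0,0,0.02,0],[0.4,0,0,0.002,0],[0.4,0,0,0,0],[1,0,0,0,0]]' >/dev/null
$J '[[1,0,0,0,0],[1,0,0,0,0],[1,0,0,0,0],[1,0,0,0,0]]' 
python3 -c "
from h import *
go(.529,.0920,.080)"
$J '[[1,0,0,0.0002,7],[1,0,0,0.0002,7],[1,0,0,0.0002,7],[1,0,0,0.0002,7],[1,0,0,0.0002,7]]' >/dev/null
$J '[[1,0,0,0.0002,7],[1,0,0,0.0002,7],[1,0,0,0.0002,7],[1,0,0,0.0002,7],[1,0,0,0.0002,7]]' >/dev/null
$J '[[1,0,0,0.0002,7],[1,0,0,0.0002,7],[1,0,0,0,3],[1,0,0,0,0],[1,0,0,0,0]]'
python3 -c "
from h import *
go(.529,.0920,.080)"
```

```text
clock: 16.05
tcp_pos: [0.5297, 0.0919, 0.0819]
orientation: [-0.0, -0.694, 0.72, 0.0]
wrist_force: [-5.7, 0.3, 5.1]
finger_gap: 0.0096
grip_force: 34.8
t16.1 tcp [0.5297 0.0919 0.0819] ydir deg 178.0 j1 0.02 j6 -1.51 F [-5.7  0.3  5.1] M [ 0.07  1.24 -0.06] gap 0.0096 grip 35 SHIFT mm [-0.1  0.7  1.9] rows 0.0
clock: 17.3
tcp_pos: [0.5291, 0.0921, 0.0795]
orientation: [-0.001, -0.009, 1.0, 0.0]
wrist_force: [-8.3, 0.8, 7.6]
finger_gap: 0.0094
grip_force: 34.9
t17.3 tcp [0.5291 0.0921 0.0795] ydir deg 91.0 j1 0.02 j6 0.01 F [-8.3  0.8  7.6] M [ 0.15  1.68 -0.03] gap 0.0094 grip 35 SHIFT mm [ 0.1 -0.1 -0.5] rows 0.0
```

```bash

J='python3 -m jog'
$J '[[1,0,0,0.0002,4],[1,0,0,0,3],[1,0,0,0,0],[1,0,0,0,0]]'>/dev/null
python3 -c "
from h import *
go(.529,.0920,.080)"
$J '[[1,0,0,0,3],[1,0,0,0,0],[1,0,0,0,0]]'>/dev/null
python3 -c "
from h import *
go(.529,.0920,.080)"
```

```text
t17.6 tcp [0.5291 0.0922 0.0793] ydir deg 84.0 j1 0.02 j6 0.13 F [-7.6  1.2  7.3] M [0.13 1.76 0.2 ] gap 0.0093 grip 35 SHIFT mm [ 0.1 -0.2 -0.7] rows 0.0
t17.9 tcp [0.5291 0.0922 0.0793] ydir deg 81.1 j1 0.02 j6 0.18 F [-6.6  1.6  7.2] M [0.06 1.65 0.81] gap 0.0094 grip 41 SHIFT mm [ 0.1 -0.2 -0.7] rows 0.0
```

Screw 0 is home: the torque rose sharply at the stop. Releasing and going to the next horn, with an image difference to check whether it has been knocked.

```bash

J='python3 -m jog'
$J '[[1,0,0,0,-3],[0.6,0,0,0,0],[0.4,0,0,0,0],[0.4,0,0,0,0],[0.4,0,0,-0.03,0]]' >/dev/null
$J '[[0.2,0,0,-0.04,0],[0,0,0,-0.02,0],[-1,0,0,0,0],[-1,0,0,0,4],[-1,0,0,0,0]]' >/dev/null
python3 -c "
from h import *
go(.4507,-.2362,.16)
for n in('side','top'):
    a=cv2.imread('pics/%s0.png'%n).astype(int); c=snap(n)
    for nm,P in(('h2',[.448,-.2358,.045]),('jam',[.66,-.115,.06])):
        u,v=proj(c,P)[0].astype(int); w=np.s_[v-28:v+28,u-24:u+24]
        print(n,nm,u,v,np.abs(a[w]-c['img'][w][:,:,::-1]).mean().round(1))"
```

```text
t18.7 tcp [0.5309 0.0917 0.1689] ydir deg 79.8 j1 0.02 j6 0.20 F [0.3 0.1 0.3] M [-0.03  0.05  0.02] gap 0.0771 grip 0 SHIFT mm [  21.1 -336.9    8.7] rows 8.1
side h2 240 324 3.5
side jam 349 276 4.5
top h2 388 238 3.0
top jam 348 162 2.5
```

```bash

J='python3 -m jog'
$J '[[-1,0.0023,-0.0374,0,0],[-1,0.0023,-0.0374,0,0],[-1,0.0023,-0.0374,0,0],[-1,0.0023,-0.0374,0,0],[-1,0.0023,-0.0374,0,0]]' 40 >/dev/null
$J '[[-1,0.0023,-0.0374,0,0],[-1,0.0023,-0.0374,0,0],[-1,0.0023,-0.0374,0,0],[-1,0.0023,-0.0374,0,0],[-1,0,0,0,0]]' >/dev/null
$J '[[-1,0,0,0,0],[-1,0,0,0,0]]' >/dev/null
python3 -c "
from h import *
go(.4507,-.2362,.068)"
```

```text
t19.8 tcp [ 0.4507 -0.2358  0.1679] ydir deg 80.0 j1 -0.64 j6 -0.46 F [-0.9 -0.1  0.1] M [ 0.07 -0.01  0.01] gap 0.0854 grip 0 SHIFT mm [-0.2 -0.6 99.9] rows 2.4
```

```bash

J='python3 -m jog'
$J '[[-1,0,-0.0005,0.035,0],[-1,0,0,0.035,0],[-1,0,0,0.02,0],[-1,0,0,0.01,0],[0,0,0,0,0]]' 40 >/dev/null
$J '[[1,0,0,0,0],[1,0,0,0,0],[1,0,0,0,0],[1,0,0,0,0],[1,0,0,0,0]]' 
$J '[[1,0,0,-0.01,0],[1,0,0,-0.02,0],[1,0,0,-0.03,0],[1,0,0,-0.035,0],[1,0,0,0,0]]' >/dev/null
$J '[[1,0,0,0,-4],[1,0,0,0,-4],[1,0,0,0,0]]' 
python3 -c "
from h import *
go(.4728,.2088,.16)"
```

```text
clock: 20.65
tcp_pos: [0.4523, -0.237, 0.0703]
orientation: [0.002, 0.087, 0.996, -0.0]
wrist_force: [0.2, 2.0, 6.5]
finger_gap: 0.0326
grip_force: 39.5
clock: 21.32
tcp_pos: [0.4508, -0.2367, 0.1641]
orientation: [0.0, 0.017, 1.0, -0.0]
wrist_force: [-0.5, 0.5, -1.8]
finger_gap: 0.0327
grip_force: 40.5
t21.3 tcp [ 0.4508 -0.2367  0.1641] ydir deg 88.1 j1 -0.64 j6 -0.61 F [-0.5  0.5 -1.8] M [ 0.   -0.03  0.08] gap 0.0327 grip 40 SHIFT mm [ -6.8 445.9   3.9] rows 10.7
```

```bash

J='python3 -m jog'
$J '[[1,0,0,-0.03,0],[1,0,0,-0.02,0],[1,-0.0006,0.0372,0,0],[1,-0.0006,0.0372,0,0],[1,-0.0006,0.0372,0,0]]' >/dev/null
$J '[[1,-0.0006,0.0372,0,0],[1,-0.0006,0.0372,0,0],[1,-0.0006,0.0372,0,0],[1,-0.0006,0.0372,0,0],[1,-0.0006,0.0372,0,0]]' >/dev/null
$J '[[1,-0.0006,0.0372,0,0],[1,-0.0006,0.0372,0,0],[1,-0.0006,0.0372,0,0],[1,-0.0006,0.0372,0,0],[1,0,0,0,0]]' >/dev/null
$J '[[1,0,0,0.03,0],[1,0,0,0.03,0],[1,0,0,0.02,0],[1,0,0,0,0],[1,0,0,0,0]]' >/dev/null
python3 -c "
from h import *
go(.4728,.2088,.0903)"
```

```text
t23.0 tcp [0.4729 0.2088 0.1328] ydir deg 87.9 j1 0.26 j6 0.30 F [ 0.1  1.1 -1.7] M [ 0.01 -0.05  0.04] gap 0.0326 grip 41 SHIFT mm [-0.1  0.1 42.5] rows 1.0
```

```bash

J='python3 -m jog'
$J '[[1,0,0,0.015,0],[1,0,0,0.012,0],[1,0,0,0.005,0],[1,0,0,0,0],[1,0,0,0,0]]' >/dev/null
python3 -c "
from h import *
go(.4728,.2088,.0903)"
$J '[[1,0,0,0.003,0],[1,0,0,0.003,0],[1,0,0,0.002,0],[1,0,0,0,0],[1,0,0,0,0]]' >/dev/null
python3 -c "
from h import *
go(.4728,.2088,.0903)"
$J '[[1,0,0,0.002,0],[1,0,0,0,0]]' >/dev/null
python3 -c "
from h import *
go(.4728,.2088,.0903)
c=snap('side')
cv2.imwrite('pics/c8.png',cv2.resize(c['img'][140:240,220:320,::-1],None,fx=6,fy=6,interpolation=cv2.INTER_CUBIC))"
```

```text
t23.4 tcp [0.4748 0.2093 0.1028] ydir deg 87.9 j1 0.26 j6 0.30 F [-0.7 -0.2 -1.9] M [ 0.06 -0.01  0.  ] gap 0.0331 grip 41 SHIFT mm [ 2.  -0.6 12.5] rows 0.3
t23.8 tcp [0.4739 0.2093 0.0935] ydir deg 88.0 j1 0.26 j6 0.30 F [ 0.5  0.2 -1.7] M [-0.03  0.03  0.04] gap 0.0325 grip 41 SHIFT mm [ 1.1 -0.6  3.2] rows 0.1
t24.0 tcp [0.4739 0.2093 0.0914] ydir deg 88.0 j1 0.26 j6 0.30 F [ 0.2  0.  -2. ] M [-0.03 -0.03  0.05] gap 0.0327 grip 41 SHIFT mm [ 1.1 -0.6  1.1] rows 0.0
```

View pics/c8.png

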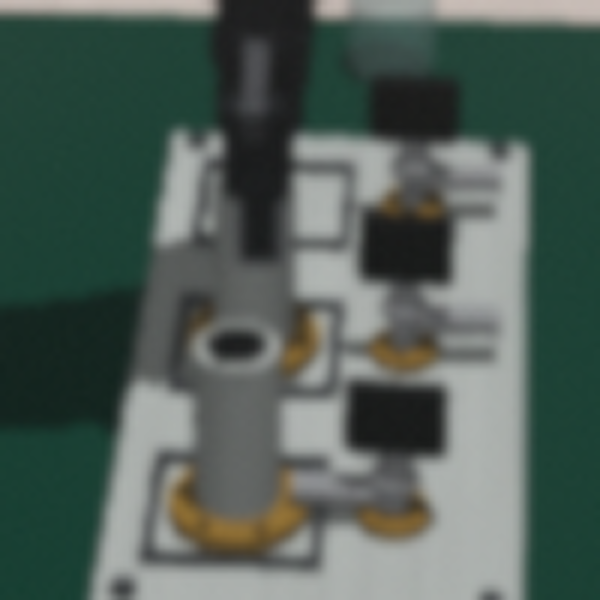

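Station 0's toe lies over its flange, and the second horn's flange (190–318) sits inside the nest 1 rim. Lowering to contact and releasing.

```bash

J='python3 -m jog'
$J '[[1,0.0007,-0.0005,0.0015,0],[1,0,0,0,0],[1,0,0,0,0]]'|tail -5
$J '[[1,0,0,0.001,0],[1,0,0,0,0]]' |tail -5
$J '[[0.4,0,0,0,0],[0,0,0,0,0],[-0.2,0,0,0,0],[-0.2,0,0,0,0]]' |tail -5
$J '[[-0.2,0,0,-0.03,0],[-0.2,0,0,-0.025,0],[0.1,-0.028,0,0,0],[0.1,-0.029,0,0,0],[0.1,0,0,0,0]]' 30 >/dev/null
$J '[[0.1,0,0,0,0],[0.1,0,0,0,0]]' >/dev/null
python3 -c "
from h import *
go(.5328,.2069,.084)"
```

```text
tcp_pos: [0.4736, 0.2091, 0.0904]
orientation: [0.0, 0.018, 1.0, 0.0]
wrist_force: [0.6, 1.3, 0.8]
finger_gap: 0.0326
grip_force: 41.6
tcp_pos: [0.4739, 0.2092, 0.0903]
orientation: [0.001, 0.018, 1.0, 0.0]
wrist_force: [-1.6, 1.4, 6.7]
finger_gap: 0.0325
grip_force: 42.2
tcp_pos: [0.4733, 0.2088, 0.089]
orientation: [-0.0, 0.018, 1.0, -0.0]
wrist_force: [-0.1, -0.3, -0.5]
finger_gap: 0.0511
grip_force: 0.0
t25.4 tcp [0.5292 0.2066 0.1433] ydir deg 88.0 j1 0.23 j6 0.27 F [-0.   0.2  0. ] M [-0.03  0.05  0.03] gap 0.0387 grip 0 SHIFT mm [-3.7  0.5 59.2] rows 1.4
```

```bash

J='python3 -m jog'
$J '[[0.1,-0.0025,0.0005,0.025,0],[0.1,0,0,0.025,0],[0.1,0,0,0.007,0],[0.1,0,0,0,0],[0.5,0,0,0,0]]' 30 >/dev/null
$J '[[1,0,0,0,0],[1,0,0,0,0],[1,0,0,0,0],[1,0,0,0,0]]' >/dev/null
python3 -c "
from h import *
go(.5329,.2070,.084)"
$J '[[1,0.001,0,-0.001,-6],[1,0,0,0,-6],[1,0,0,0,-6],[1,0,0,-0.0005,-6],[1,0,0,0,-6]]' >/dev/null
$J '[[1,0,0,0,-6],[1,0,0,-0.0005,-6],[1,0,0,0,-2],[1,0,0,0,0],[1,0,0,0,0]]' >/dev/null
python3 -c "
from h import *
go(.5329,.2070,.084)"
$J '[[1,0,0,0,6],[1,0,0,0,6],[1,0,0,0.0005,6],[1,0,0,0,6],[1,0,0,0,6]]' >/dev/null
$J '[[1,0,0,0,6],[1,0,0,0,6],[1,0,0,0.0005,2],[1,0,0,0,6],[1,0,0,0,6]]' >/dev/null
$J '[[1,0,0,0.0005,6],[1,0,0,0,2],[1,0,0,0,6],[1,0,0,0,0],[1,0,0,0,0]]' >/dev/null
python3 -c "
from h import *
go(.5329,.2070,.084)"
$J '[[1,0,0,0,5],[1,0,0,0,4],[1,0,0,0,0],[1,0,0,0,0]]' >/dev/null
python3 -c "
from h import *
go(.5329,.2070,.084)
M=[]
for i in range(8):
    env.read_camera('top'); M+=[env.get_state()['ft_torque']]
print(np.mean(M,0))"
```

```text
t26.1 tcp [0.5336 0.2075 0.0885] ydir deg 88.0 j1 0.23 j6 0.27 F [-1.3  0.8  4.9] M [-0.06  0.2  -0.03] gap 0.0094 grip 34 SHIFT mm [ 0.7 -0.5  4.5] rows 0.1
t26.9 tcp [0.5329 0.2079 0.0898] ydir deg 131.9 j1 0.23 j6 -0.50 F [2.4 2.5 0.8] M [ 0.51 -0.44  0.  ] gap 0.0093 grip 33 SHIFT mm [ 0.6 -0.7  5.8] rows 0.1
t28.2 tcp [0.5328 0.2071 0.088 ] ydir deg 62.1 j1 0.23 j6 0.72 F [ 3.4 -1.1 -0.1] M [-0.09 -0.88  0.02] gap 0.0090 grip 33 SHIFT mm [-0.1 -0.1  4. ] rows 0.1
t28.5 tcp [0.5326 0.2071 0.0879] ydir deg 53.1 j1 0.23 j6 0.87 F [ 4.4 -1.5 -0.6] M [-0.27 -1.19 -0.03] gap 0.0087 grip 33 SHIFT mm [-0.3  0.1  3.9] rows 0.1
[-0.28790451 -1.27370992 -0.00456371]
```

```bash

J='python3 -m jog'
$J '[[1,0,0,0,4],[1,0,0,0.0002,3],[1,0,0,0,0],[1,0,0,0,0]]' >/dev/null
python3 -c "
from h import *
go(.5329,.2070,.082)
M=[]
for i in range(4):
    env.read_camera('top'); M+=[env.get_state()['ft_torque'][2]]
print(np.mean(M,0))
assert np.mean(M)<.1" && {
$J '[[1,0,0,0.0005,7],[1,0,0,0.0005,7],[1,0,0,0.0002,7],[1,0,0,0.0002,7],[1,0,0,0.0002,7]]' >/dev/null
$J '[[1,0,0,0.0002,7],[1,0,0,0.0002,6],[1,0,0,0,0],[1,0,0,0,0]]' >/dev/null
python3 -c "
from h import *
go(.5329,.2070,.082)"
$J '[[0.6,0,0,0,0],[0.4,0,0,0,0],[0.4,0,0,0,0],[0.4,0,0,-0.02,0],[0.4,0,0,-0.025,0]]' >/dev/null
$J '[[0.4,0,0,0,-7.1],[0.4,0,0,0,-7.1],[0.4,0,0,0,-7.1],[0.4,0,0,0,-7.1],[0.4,0,0,0,-7.1]]' >/dev/null
$J '[[0.4,0,0,0,-7.1],[0.4,0,0,0,-7.1],[0.4,0,0,0,-7.1],[0.4,0,0,0,-7.1],[0.4,0,0,0,-7.1]]' >/dev/null
$J '[[0.4,0,0,0,-7.1],[0.4,0,0,0,-7.1],[0.4,0,0,0,-7.1],[0.4,0,0,0,-7.1],[0.4,0,0,0,-7.1]]' >/dev/null
$J '[[0.4,0,0,0,-7.1],[0.4,0,0,0,-7.1],[0.4,0,0,0,-7.1],[0.4,0,0,0,-7.1],[0.4,0,0,0,-7.1]]' >/dev/null
$J '[[0.4,0,0,0,-7.1],[0.4,0,0,0,-7.1],[0.4,0,0,0,-7.1],[0.4,0,0,0,-7.1],[0.4,0,0,0,-7.1]]' >/dev/null
$J '[[0.4,0,0,0,-2.5],[0.4,0,0,0,0],[0.4,0,0,0,0]]' >/dev/null
python3 -c "
from h import *
go(.5326,.2070,.081)"
}
```

```text
t29.3 tcp [0.5324 0.2071 0.0877] ydir deg 46.1 j1 0.23 j6 1.00 F [ 5.6 -1.4 -0.5] M [-0.36 -1.23 -0.06] gap 0.0093 grip 33 SHIFT mm [-0.4  0.3  5.7] rows 0.1
-0.01592715586921558
t30.2 tcp [0.532  0.207  0.0862] ydir deg -1.8 j1 0.23 j6 1.83 F [ 2.  -2.6  5.7] M [-0.72 -0.69 -0.06] gap 0.0095 grip 34 SHIFT mm [-0.   0.9  4.2] rows 0.1
t33.0 tcp [0.5309 0.2074 0.1298] ydir deg 178.0 j1 0.23 j6 -1.30 F [ 0.2 -1.   0.4] M [ 0.03 -0.03 -0.05] gap 0.0257 grip 0 SHIFT mm [ 0.3 -1.8 48.8] rows 1.2
```

```bash

J='python3 -m jog'
$J '[[0.4,0,-0.001,0.025,0],[0.4,0,0,0.02,0],[0.4,0,0,0.003,0],[0.4,0,0,0,0],[1,0,0,0,0]]' >/dev/null
$J '[[1,0,0,0,0],[1,0,0,0,0],[1,0,0,0,0],[1,0,0,0,0]]' >/dev/null
python3 -c "
from h import *
go(.5326,.2070,.080)"
$J '[[1,0,0,0.0002,7],[1,0,0,0.0002,7],[1,0,0,0.0002,7],[1,0,0,0.0002,7],[1,0,0,0.0002,7]]' >/dev/null
$J '[[1,0,0,0.0002,7],[1,0,0,0.0002,7],[1,0,0,0.0002,7],[1,0,0,0.0002,7],[1,0,0,0.0002,7]]' >/dev/null
$J '[[1,0,0,0.0002,7],[1,0,0,0.0002,7],[1,0,0,0,5],[1,0,0,0,0],[1,0,0,0,0]]' >/dev/null
python3 -c "
from h import *
go(.5326,.2070,.080)"
$J '[[1,0,0,0.0002,4],[1,0,0,0,2],[1,0,0,0,0],[1,0,0,0,0]]'>/dev/null
python3 -c "
from h import *
go(.5326,.2070,.080)"
$J '[[1,0,0,0,2],[1,0,0,0,0],[1,0,0,0,0]]'>/dev/null
python3 -c "
from h import *
go(.5326,.2070,.080)"
```

```text
t33.7 tcp [0.5329 0.2074 0.0832] ydir deg 178.0 j1 0.23 j6 -1.30 F [-3.2 -0.9  1.9] M [0.02 0.49 0.01] gap 0.0093 grip 35 SHIFT mm [0.4 0.3 3.2] rows 0.1
t35.0 tcp [0.5328 0.2073 0.0807] ydir deg 89.1 j1 0.23 j6 0.25 F [-3.4 -0.4  4.9] M [-0.12  0.81 -0.04] gap 0.0089 grip 35 SHIFT mm [ 0.2 -0.3  0.7] rows 0.0
t35.3 tcp [0.5329 0.2074 0.0806] ydir deg 83.2 j1 0.23 j6 0.35 F [-2.9 -0.5  5.7] M [-0.15  0.82  0.37] gap 0.0093 grip 36 SHIFT mm [ 0.2 -0.4  0.6] rows 0.0
t35.5 tcp [0.5329 0.2074 0.0806] ydir deg 81.2 j1 0.23 j6 0.38 F [-3.  -0.2  6. ] M [-0.19  0.75  0.73] gap 0.0091 grip 41 SHIFT mm [ 0.2 -0.4  0.6] rows 0.0
```

Screw 1 home. Now the jammed horn: jaws closing along bin y (ydir of about 80°), at TCP (0.674,-0.117).

```bash

J='python3 -m jog'
$J '[[1,0,0,0,-2],[0.6,0,0,0,0],[0.4,0,0,0,0],[0.4,0,0,0,0],[0.4,0,0,-0.03,0]]' >/dev/null
$J '[[0.2,0,0,-0.04,0],[0,0,0,-0.02,0],[-1,0,0,0,3],[-1,0,0,0,0],[-1,0,0,0,0]]' 60 >/dev/null
python3 -c "
from h import *
go(.674,-.1173,.17)
for n in('side','top'):
    a=cv2.imread('pics/%s0.png'%n).astype(int); c=snap(n)
    u,v=proj(c,[.66,-.115,.06])[0].astype(int); w=np.s_[v-28:v+28,u-24:u+24]
    print(n,u,v,np.abs(a[w]-c['img'][w][:,:,::-1]).mean().round(1))"
```

```text
t36.4 tcp [0.5328 0.2072 0.1696] ydir deg 80.0 j1 0.23 j6 0.40 F [ 0.2  0.9 -0.3] M [-0.06  0.01  0.02] gap 0.0772 grip 0 SHIFT mm [-195.1 -295.2   -0.4] rows 8.5
side 349 276 5.0
top 348 162 2.6
```

```bash

J='python3 -m jog'
$J '[[-1,-0.0216,-0.0328,0,0],[-1,-0.0216,-0.0328,0,0],[-1,-0.0216,-0.0328,0,0],[-1,-0.0216,-0.0328,0,0],[-1,-0.0216,-0.0328,0,0]]' 60 >/dev/null
$J '[[-1,-0.0216,-0.0328,0,0],[-1,-0.0216,-0.0328,0,0],[-1,-0.0216,-0.0328,0,0],[-1,-0.0216,-0.0328,0,0],[-1,0,0,0,0]]' >/dev/null
$J '[[-1,0,0,0.02,0],[-1,0,0,0,0],[-1,0,0,0,0]]' >/dev/null
python3 -c "
from h import *
go(.674,-.1173,.066)
c=snap('side'); p=env.get_state()['tcp_pos']
print(proj(c,[p,[.674,-.1173,.074],[.6855,-.1194,.088]]))
cv2.imwrite('pics/c9.png',cv2.resize(c['img'][200:320,290:420,::-1],None,fx=5,fy=5,interpolation=cv2.INTER_CUBIC))"
```

```text
t37.6 tcp [ 0.6711 -0.1168  0.1472] ydir deg 80.0 j1 -0.29 j6 -0.12 F [-0.6  0.1  0.8] M [0.01 0.08 0.01] gap 0.0857 grip 0 SHIFT mm [-3.4 -0.  81.2] rows 1.9
[[359.87448368 243.01423812]
 [357.23793708 272.29946614]
 [363.80323284 267.80746911]]
```

View pics/c9.png

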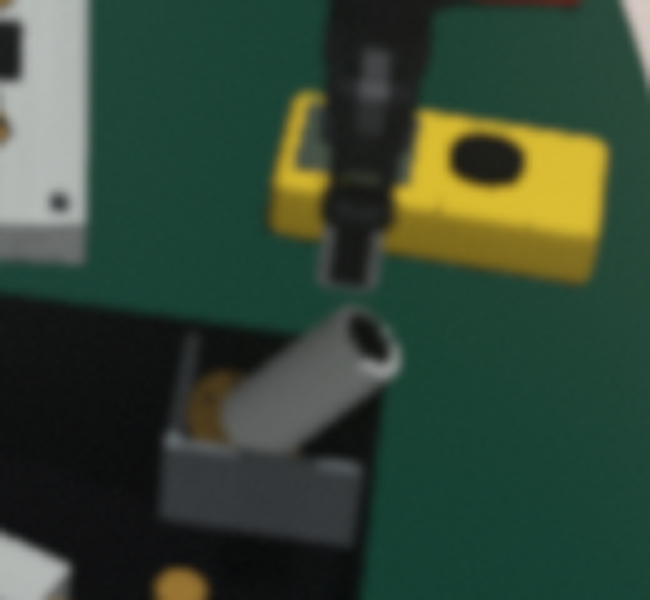

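The ring centre is at (373,336), i.e. full-image (364.5,267), as predicted. Descending and gripping.

```bash

J='python3 -m jog'
$J '[[-1,-0.0025,0,0.03,0],[-1,0,0,0.03,0],[-1,0,0,0.017,0],[-1,0,0,0,0],[-1,0,0,0,0]]' 60 
$J '[[0,0,0,0,0],[1,0,0,0,0],[1,0,0,0,0],[1,0,0,0,0],[1,0,0,0,0]]' >/dev/null
$J '[[1,0,0,0,0],[1,0,0,0,0]]' >/dev/null
python3 -c "
from h import *
go(.674,-.1173,.066)"
$J '[[1,0.001,0,-0.006,0],[1,0.001,0,-0.006,0],[1,0,0,0,0]]'
$J '[[1,0.001,0,-0.006,0],[1,0.001,0,-0.006,0],[1,0,0,0,0]]'
```

```text
clock: 38.03
tcp_pos: [0.6746, -0.1167, 0.0727]
orientation: [-0.001, 0.087, 0.996, 0.0]
wrist_force: [0.6, 0.6, 0.5]
finger_gap: 0.0856
grip_force: 0.0
t38.6 tcp [ 0.6764 -0.1181  0.0742] ydir deg 80.0 j1 -0.29 j6 -0.11 F [ 1.1 -0.3  6.7] M [-0.02 -0.12  0.06] gap 0.0324 grip 59 SHIFT mm [2.5 0.3 8.2] rows 0.2
clock: 38.87
tcp_pos: [0.6735, -0.1175, 0.0855]
orientation: [0.0, 0.087, 0.996, -0.0]
wrist_force: [0.9, 0.2, -2.2]
finger_gap: 0.0328
grip_force: 60.2
clock: 39.12
tcp_pos: [0.671, -0.1169, 0.0978]
orientation: [-0.0, 0.087, 0.996, 0.0]
wrist_force: [1.1, 0.5, -4.0]
finger_gap: 0.0322
grip_force: 60.2
```

```bash

J='python3 -m jog'
$J '[[1,0.001,0,-0.008,0],[1,0.001,0,-0.008,0],[1,0,0,0,0]]'|tail -4
$J '[[1,0,0,-0.01,0],[1,0,0,-0.01,0],[1,0,0,0,0]]'|tail -4
$J '[[1,0,0,-0.02,0],[1,0,0,-0.02,0],[1,0,0,-0.02,0],[1,0,0,0,0],[1,0,0,0,0]]'
python3 -c "
from h import *
c=snap('side'); p=env.get_state()['tcp_pos']
print(proj(c,[p]))
cv2.imwrite('pics/c10.png',cv2.resize(c['img'][180:300,290:420,::-1],None,fx=5,fy=5,interpolation=cv2.INTER_CUBIC))"
```

```text
orientation: [0.001, 0.087, 0.996, -0.0]
wrist_force: [1.0, -0.5, -2.0]
finger_gap: 0.0322
grip_force: 60.2
orientation: [0.002, 0.087, 0.996, -0.0]
wrist_force: [0.4, -1.0, -2.9]
finger_gap: 0.0321
grip_force: 60.2
clock: 40.03
tcp_pos: [0.6704, -0.117, 0.1941]
orientation: [0.002, 0.087, 0.996, -0.0]
wrist_force: [-0.3, -0.2, -2.5]
finger_gap: 0.0323
grip_force: 60.2
[[361.00194464 224.80123294]]
```

View pics/c10.png

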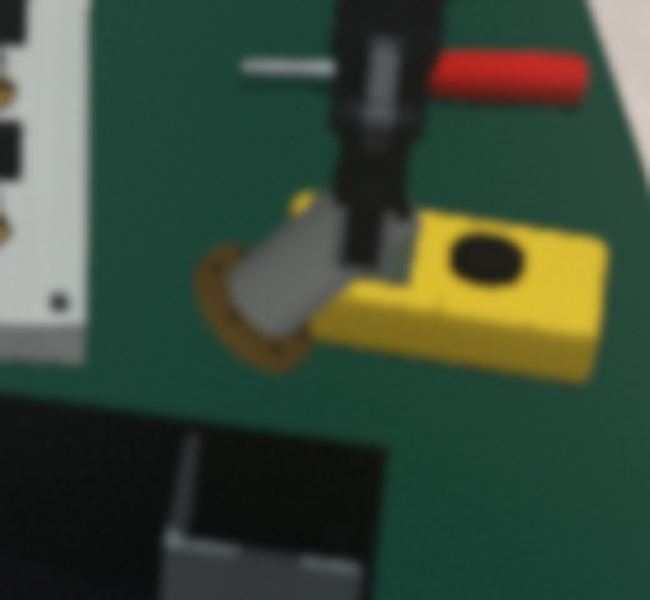

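The horn is free and hanging in the jaws, still tilted about 40° (foot at (255,305), neck in the jaws at (365,235)). I'll drop the grip to 20 N so it can swing down to plumb.

```bash

J='python3 -m jog'
$J '[[1,0,0,0,0],[1,0,0,0,0],[1,0.02,0,0,0],[1,-0.02,0,0,0],[1,0,0,0,0]]' 20
$J '[[1,-0.03,0,0,0],[1,0.03,0,0,0],[1,-0.02,0,0,0],[1,0.02,0,0,0],[1,0,0,0,0]]' 20 >/dev/null
$J '[[1,0,0,0,0],[1,0,0,0,0],[1,0,0,0,0]]' 20 
cat > tilt.py <<'E'
from h import *
from scipy.optimize import minimize_scalar
# tilt of the held horn from side image: brass-coloured flange centroid vs. TCP
c=snap('side'); s=env.get_state(); p=s['tcp_pos']+[0,0,.008]
u0,v0=proj(c,p)[0].astype(int); im=c['img'].astype(int)
h=cv2.cvtColor(c['img'],cv2.COLOR_RGB2HSV).astype(int)
m=(h[...,0]>10)&(h[...,0]<25)&(h[...,1]>110)&(h[...,2]>40)&(h[...,2]<200)
v1,v2,x1,x2=max(v0-5,0),v0+60,u0-45,u0+45
ys,xs=np.nonzero(m[v1:v2,x1:x2]); ys=ys+v1; xs=xs+x1
print('tcp px',u0,v0,'brass n',len(xs),'mean',xs.mean(),ys.mean(),'u',np.percentile(xs,[2,98]),'v',np.percentile(ys,[2,98]))
y=np.radians(80); az=np.array([np.sin(y),-np.cos(y),0])
for t in(0,10,20,30,40):
    t=np.radians(t); print(round(np.degrees(t)),proj(c,p-.062*(np.sin(t)*az+[0,0,np.cos(t)]))[0].round(1),end=' ')
print()
E
python3 tilt.py
```

```text
clock: 40.5
tcp_pos: [0.6681, -0.1163, 0.1892]
orientation: [-0.003, 0.087, 0.996, 0.001]
wrist_force: [1.3, -1.0, -2.9]
finger_gap: 0.0323
grip_force: 60.1
clock: 41.17
tcp_pos: [0.671, -0.1172, 0.1952]
orientation: [0.003, 0.087, 0.996, -0.0]
wrist_force: [0.3, -0.4, -1.7]
finger_gap: 0.0319
grip_force: 60.1
tcp px 362 220 brass n 761 mean 371.07752956636006 243.31011826544022 u [332. 405.] v [227. 253.]
0 [359.  246.2] 10 [353.5 245.1] 20 [348.2 243.3] 30 [343.4 240.8] 40 [339.1 237.7]
```

```bash
sed -i 's/<25)/<22)/' tilt.py
J='python3 -m jog'
$J '[[0.3,0,0,0,0],[0.3,0,0,0,0],[0.3,0,0,0,0]]' 20|tail -2
python3 tilt.py
$J '[[0.26,0,0,0,0],[0.26,0,0,0,0],[0.26,0,0,0,0]]' 20 |tail -2
python3 tilt.py
```

```text
finger_gap: 0.032
grip_force: 60.1
tcp px 361 221 brass n 147 mean 337.48979591836735 243.23809523809524 u [330. 349.] v [231. 252.]
0 [358.2 246.8] 10 [352.7 245.7] 20 [347.5 243.9] 30 [342.6 241.5] 40 [338.3 238.4] 
finger_gap: 0.0324
grip_force: 60.1
tcp px 361 221 brass n 145 mean 337.04137931034484 243.26206896551724 u [330. 349.] v [231. 252.]
0 [358.1 247. ] 10 [352.6 245.9] 20 [347.3 244.1] 30 [342.5 241.7] 40 [338.2 238.6]
```

The grip holds the tilt, because a lower force setting doesn't relax it. With its heavy foot the horn should right itself from 40° once its edge rests on the floor. I'll set it down in the now-free strip of the bin and regrip it there.

```bash
python3 -c "
from h import *
go(.566,-.268,.13)"
```

```text
t41.8 tcp [ 0.6693 -0.1167  0.1927] ydir deg 80.0 j1 -0.29 j6 -0.12 F [ 0.3 -0.9 -3.6] M [ 0.   -0.09  0.  ] gap 0.0320 grip 60 SHIFT mm [  75.4 -167.    62.7] rows 4.6
```

```bash

J='python3 -m jog'
$J '[[1,0.015,-0.0334,0,0],[1,0.015,-0.0334,0,0],[1,0.015,-0.0334,0,0],[1,0.015,-0.0334,0,0],[1,0.015,-0.0334,0,0]]' 20 >/dev/null
$J '[[1,0,0,0.03,0],[1,0,0,0.03,0],[1,0,0,0.03,0],[1,0,0,0.02,0],[1,0,0,0,0]]' 20 >/dev/null
$J '[[1,0,0,0.005,0],[1,0,0,0,0],[1,0,0,0,0]]'
$J '[[1,0,0,0.003,0],[1,0,0,0,0]]'
$J '[[1,0,0,0.002,0],[1,0,0,0,0]]'
```

```text
clock: 42.9
tcp_pos: [0.5676, -0.2686, 0.0794]
orientation: [0.001, 0.087, 0.996, -0.001]
wrist_force: [0.5, 0.1, -2.7]
finger_gap: 0.0323
grip_force: 60.0
clock: 43.07
tcp_pos: [0.5673, -0.2684, 0.0759]
orientation: [0.001, 0.087, 0.996, -0.0]
wrist_force: [0.1, 0.5, -2.3]
finger_gap: 0.0319
grip_force: 60.0
clock: 43.23
tcp_pos: [0.5676, -0.2685, 0.0743]
orientation: [0.001, 0.087, 0.996, -0.001]
wrist_force: [-0.1, 0.7, 3.6]
finger_gap: 0.0321
grip_force: 60.9
```

```bash

J='python3 -m jog'
$J '[[0.2,0,0,0,0],[0.15,0,0,0,0],[0.1,0,0,0,0],[0.1,0,0,0,0],[0.1,0,0,0,0]]' 40
$J '[[-0.3,0,0,0,0],[-0.3,0,0,0,0],[-0.3,0,0,-0.02,0],[-0.3,0,0,-0.04,0],[-0.3,0,0,-0.04,0]]' 
$J '[[-1,-0.02,0,0,0],[-1,-0.03,0,0,0],[-1,-0.03,0,0,0],[-1,-0.03,0,0,0],[-1,0,0,0,0]]' >/dev/null
python3 -c "
from h import *
c=snap('side')
cv2.imwrite('pics/c11.png',cv2.resize(c['img'][245:385,200:380,::-1],None,fx=4.2,fy=4.2,interpolation=cv2.INTER_CUBIC))
c=snap('top','top11.png')"
```

```text
clock: 43.65
tcp_pos: [0.5663, -0.268, 0.0726]
orientation: [-0.0, 0.087, 0.996, 0.0]
wrist_force: [-0.6, 0.1, -0.1]
finger_gap: 0.0382
grip_force: 0.0
clock: 44.07
tcp_pos: [0.565, -0.2672, 0.1719]
orientation: [-0.002, 0.087, 0.996, 0.001]
wrist_force: [1.2, -0.4, -0.2]
finger_gap: 0.0556
grip_force: 0.0
```

View pics/c11.png

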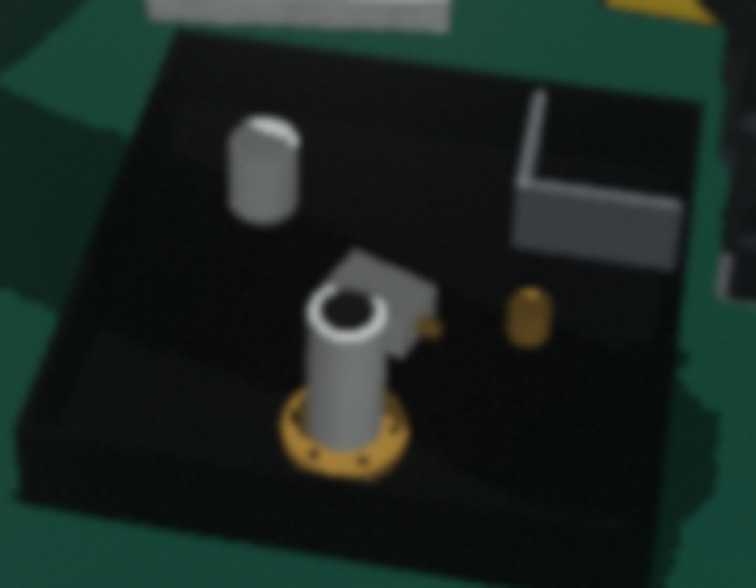

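The horn is standing upright in the bin: ring at (347,312), flange centre at about (345,433) in the crop. Locating it.

```bash
python3 -c "
from h import *
c=snap('side')
U=lambda p:(np.array(p)+.5)/4.2-.5+[200,245]
print(unproj(c,U([(347,312)]),.085),unproj(c,U([(345,433)]),.013))
# calibrate on original crop c3 of the two horns (robot: .5780,-.2783 / .4510,-.2368)
print(unproj(c,U([(481,342)]),.085),unproj(c,U([(176,266)]),.085))
x,y=unproj(c,U([(347,312)]),.085)[0][:2]
go(x,y,.16)"
```

```text
[[ 0.52417905 -0.25689451  0.085     ]] [[ 0.52458433 -0.26143048  0.013     ]]
[[ 0.58039112 -0.27291751  0.085     ]] [[ 0.45007929 -0.23148722  0.085     ]]
t44.6 tcp [ 0.6743 -0.2869  0.1716] ydir deg 80.0 j1 -0.51 j6 -0.34 F [-0.7  0.1  0.3] M [ 0.02 -0.02 -0.05] gap 0.0853 grip 0 SHIFT mm [153.    3.5  12. ] rows 3.7
```

```bash

J='python3 -m jog'
$J '[[-1,0.038,-0.0004,0,0],[-1,0.038,-0.0004,0,0],[-1,0.038,-0.0004,0,0],[-1,0.038,-0.0004,0,0],[-1,0,0,0,0]]' 40 >/dev/null
$J '[[-1,0,0,0,0],[-1,0,0,0,0]]' 40 >/dev/null
python3 -c "
from h import *
go(.5245,-.2622,.07)"
```

```text
t45.2 tcp [ 0.5244 -0.2625  0.1742] ydir deg 79.9 j1 -0.60 j6 -0.43 F [-0.4 -0.2 -0.1] M [-0.09  0.01 -0.01] gap 0.0855 grip 0 SHIFT mm [  0.2   0.4 104.2] rows 2.5
```

```bash

J='python3 -m jog'
$J '[[-1,0,0,0.035,0],[-1,0,0,0.035,0],[-1,0,0,0.022,0],[-1,0,0,0.012,0],[0,0,0,0,0]]' 40 >/dev/null
$J '[[1,0,0,0,0],[1,0,0,0,0],[1,0,0,0,0],[1,0,0,0,0],[1,0,0,0,0]]' 
$J '[[1,0,0,-0.02,0],[1,0,0,-0.04,0],[1,0,0,-0.04,-4],[1,0,0,-0.035,-4],[1,0,0,0,0]]' >/dev/null
$J '[[1,0,0,0,0],[1,0,0,0,0]]' >/dev/null
python3 -c "
from h import *
go(.4767,.3235,.2)"
```

```text
clock: 46.05
tcp_pos: [0.5262, -0.2628, 0.0705]
orientation: [0.002, 0.087, 0.996, -0.0]
wrist_force: [1.9, 1.0, 4.7]
finger_gap: 0.0327
grip_force: 39.6
t46.6 tcp [ 0.5243 -0.2621  0.203 ] ydir deg 87.9 j1 -0.60 j6 -0.56 F [ 0.4  1.2 -2.9] M [-0.01  0.05 -0.01] gap 0.0330 grip 41 SHIFT mm [ 68.7 583.5   3.4] rows 14.1
```

```bash

J='python3 -m jog'
$J '[[1,0.0046,0.0389,0,0],[1,0.0046,0.0389,0,0],[1,0.0046,0.0389,0,0],[1,0.0046,0.0389,0,0],[1,0.0046,0.0389,0,0]]' >/dev/null
$J '[[1,0.0046,0.0389,0,0],[1,0.0046,0.0389,0,0],[1,0.0046,0.0389,0,0],[1,0.0046,0.0389,0,0],[1,0.0046,0.0389,0,0]]' >/dev/null
$J '[[1,0.0046,0.0389,0,0],[1,0.0046,0.0389,0,0],[1,0.0046,0.0389,0,0],[1,0.0046,0.0389,0,0],[1,0.0046,0.0389,0,0]]' >/dev/null
$J '[[1,0,0,0,0],[1,0,0,0.03,0],[1,0,0,0.03,0],[1,0,0,0,0],[1,0,0,0,0]]' >/dev/null
python3 -c "
from h import *
go(.4767,.3235,.0905)"
```

```text
t48.3 tcp [0.4736 0.3217 0.1405] ydir deg 88.0 j1 0.46 j6 0.49 F [ 0.1  0.3 -2.8] M [-0.02 -0.04 -0.02] gap 0.0328 grip 41 SHIFT mm [-3.4  2.1 49.9] rows 1.2
```

```bash

J='python3 -m jog'
$J '[[1,-0.0025,0.0019,0.02,0],[1,0,0,0.014,0],[1,0,0,0.006,0],[1,0,0,0,0],[1,0,0,0,0]]' >/dev/null
python3 -c "
from h import *
go(.4767,.3235,.0905)"
$J '[[1,0,0,0.003,0],[1,0,0,0.003,0],[1,0,0,0,0],[1,0,0,0,0]]' >/dev/null
python3 -c "
from h import *
go(.4767,.3235,.0905)
c=snap('side')
cv2.imwrite('pics/c12.png',cv2.resize(c['img'][130:230,220:320,::-1],None,fx=6,fy=6,interpolation=cv2.INTER_CUBIC))"
```

```text
t48.7 tcp [0.4794 0.3249 0.1048] ydir deg 87.9 j1 0.46 j6 0.49 F [ 0.2  0.5 -2.4] M [-0.   -0.03  0.02] gap 0.0330 grip 42 SHIFT mm [ 2.7 -1.5 14.3] rows 0.3
t49.0 tcp [0.4791 0.325  0.0981] ydir deg 88.0 j1 0.46 j6 0.49 F [ 1.   0.2 -3. ] M [-0.01 -0.03 -0.02] gap 0.0328 grip 42 SHIFT mm [ 2.3 -1.6  7.6] rows 0.2
```

View pics/c12.png

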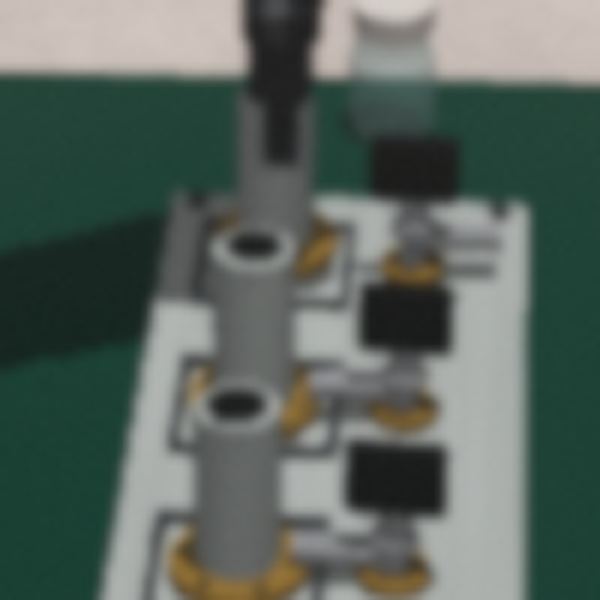

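Nests 0 and 1 are clamped, with their toes over the flanges. The third horn's flange edge at 338 is close to the rim at 345, i.e. about 2 mm too far in +x, as the pose reading says. Correcting and lowering.

```bash

J='python3 -m jog'
$J '[[1,0.0022,-0.0014,0,0],[1,0,0,0,0],[1,0,0,0.003,0],[1,0,0,0.002,0],[1,0,0,0,0]]' >/dev/null
python3 -c "
from h import *
go(.4767,.3235,.0905)"
$J '[[1,0,0,0.001,0],[1,0,0,0,0],[1,0,0,0,0]]'|tail -5
$J '[[1,0,0,0.001,0],[1,0,0,0,0],[1,0,0,0,0]]'|tail -5
python3 -c "
from h import *
go(.4767,.3235,.0905)"
```

```text
t49.5 tcp [0.4764 0.3236 0.0922] ydir deg 88.0 j1 0.46 j6 0.49 F [ 0.4  0.3 -2.7] M [-0.05  0.04 -0.01] gap 0.0332 grip 42 SHIFT mm [-0.3 -0.1  1.7] rows 0.0
tcp_pos: [0.4768, 0.3237, 0.0917]
orientation: [-0.0, 0.018, 1.0, 0.0]
wrist_force: [-0.0, -0.1, -3.0]
finger_gap: 0.0328
grip_force: 41.6
tcp_pos: [0.4768, 0.3237, 0.0908]
orientation: [-0.0, 0.018, 1.0, 0.0]
wrist_force: [-0.3, -0.9, -2.5]
finger_gap: 0.0328
grip_force: 41.6
t50.0 tcp [0.4768 0.3237 0.0908] ydir deg 88.0 j1 0.46 j6 0.49 F [-0.3 -0.9 -2.5] M [ 0.03 -0.02 -0.04] gap 0.0328 grip 42 SHIFT mm [ 0.1 -0.2  0.3] rows 0.0
```

```bash

J='python3 -m jog'
$J '[[1,0,0,0.001,0],[1,0,0,0,0],[1,0,0,0,0]]'|tail -5
$J '[[1,0,0,0.0005,0],[1,0,0,0,0],[1,0,0,0,0]]'|tail -5
$J '[[0.4,0,0,0,0],[0,0,0,0,0],[-0.2,0,0,0,0],[-0.2,0,0,0,0]]' |tail -5
$J '[[-0.2,0,0,-0.03,0],[-0.2,0,0,-0.025,0],[0.1,-0.028,0,0,0],[0.1,-0.029,0,0,0],[0.1,0,0,0,0]]' 30 >/dev/null
$J '[[0.1,0,0,0,0],[0.1,0,0,0,0]]' >/dev/null
python3 -c "
from h import *
go(.5367,.3220,.086)"
```

```text
tcp_pos: [0.4771, 0.3239, 0.0905]
orientation: [0.0, 0.018, 1.0, 0.0]
wrist_force: [-0.7, 0.4, 3.4]
finger_gap: 0.0329
grip_force: 41.8
tcp_pos: [0.4772, 0.3239, 0.0905]
orientation: [0.001, 0.018, 1.0, 0.0]
wrist_force: [-2.5, -0.8, 6.8]
finger_gap: 0.0329
grip_force: 42.3
tcp_pos: [0.4769, 0.3238, 0.0892]
orientation: [0.0, 0.018, 1.0, 0.0]
wrist_force: [0.6, 0.2, 0.2]
finger_gap: 0.051
grip_force: 0.0
t51.4 tcp [0.533  0.3214 0.1435] ydir deg 88.0 j1 0.41 j6 0.45 F [-0.4  0.5 -0.7] M [-0.02  0.04  0.  ] gap 0.0380 grip 0 SHIFT mm [-3.8  0.8 57.5] rows 1.4
```

```bash

J='python3 -m jog'
$J '[[0.1,-0.0022,0.0005,0.025,0],[0.1,0,0,0.025,0],[0.1,0,0,0.007,0],[0.1,0,0,0,0],[0.5,0,0,0,0]]' 30 >/dev/null
$J '[[1,0,0,0,0],[1,0,0,0,0],[1,0,0,0,0],[1,0,0,0,0]]' >/dev/null
python3 -c "
from h import *
go(.5367,.3220,.086)"
$J '[[1,0.001,0,-0.001,-6],[1,0,0,0,-6],[1,0,0,0,-6],[1,0,0,-0.0005,-6],[1,0,0,0,-6]]' >/dev/null
$J '[[1,0,0,0,-6],[1,0,0,-0.0005,-6],[1,0,0,0,-2],[1,0,0,0,0],[1,0,0,0,0]]' >/dev/null
python3 -c "
from h import *
go(.5367,.3220,.086)"
$J '[[1,0,0,0,6],[1,0,0,0,6],[1,0,0,0.0005,6],[1,0,0,0,6],[1,0,0,0,6]]' >/dev/null
$J '[[1,0,0,0,6],[1,0,0,0,6],[1,0,0,0.0005,2],[1,0,0,0,6],[1,0,0,0,6]]' >/dev/null
$J '[[1,0,0,0.0005,6],[1,0,0,0,2],[1,0,0,0,6],[1,0,0,0,0],[1,0,0,0,0]]' >/dev/null
python3 -c "
from h import *
go(.5367,.3220,.086)"
$J '[[1,0,0,0,5],[1,0,0,0,4],[1,0,0,0,0],[1,0,0,0,0]]' >/dev/null
python3 -c "
from h import *
go(.5367,.3220,.086)
M=[]
for i in range(8):
    env.read_camera('top'); M+=[env.get_state()['ft_torque']]
print(np.mean(M,0))"
```

```text
t52.2 tcp [0.5367 0.3225 0.0889] ydir deg 88.0 j1 0.41 j6 0.45 F [-0.4  0.3  4. ] M [-0.05  0.25 -0.04] gap 0.0092 grip 34 SHIFT mm [-0.  -0.5  2.9] rows 0.1
t53.0 tcp [0.5361 0.3225 0.0902] ydir deg 131.9 j1 0.41 j6 -0.32 F [1.7 0.  0.9] M [ 0.03 -0.53  0.03] gap 0.0093 grip 34 SHIFT mm [-0.1 -0.7  4.2] rows 0.1
t54.3 tcp [0.536  0.3224 0.0884] ydir deg 62.1 j1 0.41 j6 0.90 F [4.2 0.6 0.6] M [ 0.04 -0.87 -0.04] gap 0.0091 grip 33 SHIFT mm [-0.8 -0.   2.4] rows 0.1
t54.6 tcp [0.5358 0.3223 0.0881] ydir deg 53.1 j1 0.41 j6 1.06 F [5.  0.6 0.2] M [ 0.12 -1.16 -0.06] gap 0.0091 grip 33 SHIFT mm [-0.9  0.2  2.1] rows 0.1
[ 0.11425587 -1.29701088 -0.01979279]
```

Running freely. I'll continue with the same check.

```bash

J='python3 -m jog'
$J '[[1,0,0,0,4],[1,0,0,0.0002,3],[1,0,0,0,0],[1,0,0,0,0]]' >/dev/null
python3 -c "
from h import *
M=[]
for i in range(4):
    env.read_camera('top'); M+=[env.get_state()['ft_torque'][2]]
print(np.mean(M,0))
assert np.mean(M)<.1" && {
$J '[[1,0,0,0.0005,7],[1,0,0,0.0005,7],[1,0,0,0.0002,7],[1,0,0,0.0002,7],[1,0,0,0.0002,7]]' >/dev/null
$J '[[1,0,0,0.0002,7],[1,0,0,0.0002,6],[1,0,0,0,0],[1,0,0,0,0]]' >/dev/null
python3 -c "
from h import *
go(.5362,.3220,.082)"
$J '[[0.6,0,0,0,0],[0.4,0,0,0,0],[0.4,0,0,0,0],[0.4,0,0,-0.02,0],[0.4,0,0,-0.025,0]]' >/dev/null
$J '[[0.4,0,0,0,-7.1],[0.4,0,0,0,-7.1],[0.4,0,0,0,-7.1],[0.4,0,0,0,-7.1],[0.4,0,0,0,-7.1]]' >/dev/null
$J '[[0.4,0,0,0,-7.1],[0.4,0,0,0,-7.1],[0.4,0,0,0,-7.1],[0.4,0,0,0,-7.1],[0.4,0,0,0,-7.1]]' >/dev/null
$J '[[0.4,0,0,0,-7.1],[0.4,0,0,0,-7.1],[0.4,0,0,0,-7.1],[0.4,0,0,0,-7.1],[0.4,0,0,0,-7.1]]' >/dev/null
$J '[[0.4,0,0,0,-7.1],[0.4,0,0,0,-7.1],[0.4,0,0,0,-7.1],[0.4,0,0,0,-7.1],[0.4,0,0,0,-7.1]]' >/dev/null
$J '[[0.4,0,0,0,-7.1],[0.4,0,0,0,-7.1],[0.4,0,0,0,-7.1],[0.4,0,0,0,-7.1],[0.4,0,0,0,-7.1]]' >/dev/null
$J '[[0.4,0,0,0,-2.5],[0.4,0,0,0,0],[0.4,0,0,0,0]]' >/dev/null
python3 -c "
from h import *
go(.5360,.3221,.083)"
}
```

```text
0.002024168914259848
t56.3 tcp [0.5358 0.3223 0.0865] ydir deg -1.8 j1 0.41 j6 2.02 F [ 3.9 -1.   5.2] M [-0.06 -1.16 -0.06] gap 0.0090 grip 34 SHIFT mm [-0.3  0.4  4.5] rows 0.1
t59.0 tcp [0.5339 0.322  0.1298] ydir deg 177.9 j1 0.41 j6 -1.12 F [-0.3 -0.3  0.2] M [-0.06  0.02 -0.02] gap 0.0258 grip 0 SHIFT mm [-0.2 -2.2 46.8] rows 1.1
```

```bash

J='python3 -m jog'
$J '[[0.4,0,-0.0015,0.025,0],[0.4,0,0,0.02,0],[0.4,0,0,0.003,0],[0.4,0,0,0,0],[1,0,0,0,0]]' >/dev/null
$J '[[1,0,0,0,0],[1,0,0,0,0],[1,0,0,0,0],[1,0,0,0,0]]' >/dev/null
python3 -c "
from h import *
go(.536,.3221,.080)"
$J '[[1,0,0,0.0002,7],[1,0,0,0.0002,7],[1,0,0,0.0002,7],[1,0,0,0.0002,7],[1,0,0,0.0002,7]]' >/dev/null
$J '[[1,0,0,0.0002,7],[1,0,0,0.0002,7],[1,0,0,0.0002,7],[1,0,0,0.0002,7],[1,0,0,0.0002,7]]' >/dev/null
$J '[[1,0,0,0.0002,7],[1,0,0,0.0002,7],[1,0,0,0,5],[1,0,0,0,0],[1,0,0,0,0]]' >/dev/null
python3 -c "
from h import *
go(.536,.3221,.080)"
$J '[[1,0,0,0.0002,4],[1,0,0,0,2],[1,0,0,0,0],[1,0,0,0,0]]'>/dev/null
python3 -c "
from h import *
go(.536,.3221,.080)"
$J '[[1,0,0,0,2],[1,0,0,0,0],[1,0,0,0,0]]'>/dev/null
python3 -c "
from h import *
go(.536,.3221,.080)"
```

```text
t59.8 tcp [0.5367 0.3223 0.0835] ydir deg 178.0 j1 0.41 j6 -1.12 F [-1.1 -1.2  1.3] M [-0.01  0.35 -0.05] gap 0.0093 grip 35 SHIFT mm [0.3 0.7 3.5] rows 0.1
t61.0 tcp [0.5366 0.3224 0.0811] ydir deg 89.1 j1 0.41 j6 0.43 F [-2.5 -0.9  3.7] M [-0.1   0.58 -0.02] gap 0.0092 grip 35 SHIFT mm [ 0.6 -0.3  1.1] rows 0.0
t61.4 tcp [0.5367 0.3224 0.0809] ydir deg 83.2 j1 0.41 j6 0.53 F [-2.5 -0.5  5.4] M [-0.15  0.6   0.41] gap 0.0092 grip 36 SHIFT mm [ 0.7 -0.4  0.9] rows 0.0
t61.6 tcp [0.5367 0.3224 0.0809] ydir deg 81.2 j1 0.41 j6 0.57 F [-2.3 -0.9  5.8] M [-0.21  0.6   0.71] gap 0.0094 grip 41 SHIFT mm [ 0.7 -0.4  0.9] rows 0.0
```

```bash

J='python3 -m jog'
$J '[[1,0,0,0,-2],[0.6,0,0,0,0],[0.4,0,0,0,0],[0.4,0,0,0,0],[0.4,0,0,-0.03,0]]' >/dev/null
$J '[[0.2,0,0,-0.04,0],[0,0,0,-0.04,0],[-0.2,0,0,-0.04,0],[-0.2,0,0,-0.03,0],[-0.2,0,0,0,0]]' >/dev/null
$J '[[-0.2,0.01,0.04,0,0],[-0.2,0.01,0.04,0,0],[-0.2,0.01,0.04,0,0],[-0.2,0.01,0.04,0,0],[-0.2,0,0,0,0]]' >/dev/null
$J '[[-0.2,0.03,0.028,0,0],[-0.2,0.03,0.028,0,0],[-0.2,0.03,0.028,0,0],[-0.2,0.03,0.028,0,0],[-0.2,0,0,0,0]]'
python3 - <<'E'
from h import *
c=snap('side'); t=snap('top')
h=cv2.cvtColor(t['img'],cv2.COLOR_RGB2HSV); 
for i,(x,y) in enumerate([(.4664,.0946),(.4701,.2091),(.474,.3238)]):
    for n,cam in(('side',c),('top',t)):
        P=[x+.0027,y-.0006,.105] if n=='side' else [x,y,.105]
        u,v=proj(cam,P)[0]; r=12
        g=cv2.cvtColor(cam['img'],cv2.COLOR_RGB2GRAY); U,V=int(u),int(v)
        # dark bore of the ring = lowest-intensity blob around expected centre
        k=cv2.resize(g[V-r:V+r+1,U-r:U+r+1],None,fx=4,fy=4,interpolation=cv2.INTER_CUBIC)
        m=(k<60).astype(np.uint8); nn,lab,st,ce=cv2.connectedComponentsWithStats(m)
        print(i,n,'expected',u.round(1),v.round(1),'dark blobs',[(round(U-r+(q[0]+.5)/4-.5,1),round(V-r+(q[1]+.5)/4-.5,1),int(s[4])) for q,s in zip(ce[1:],st[1:]) if s[4]>60])
E
```

```text
clock: 63.28
tcp_pos: [0.4049, 0.6169, 0.2585]
orientation: [-0.001, 0.057, 0.998, 0.001]
wrist_force: [-0.4, -1.3, -0.1]
finger_gap: 0.0512
grip_force: 0.0
0 side expected 259.0 198.5 dark blobs [(np.float64(258.9), np.float64(197.0), 386)]
0 top expected 273.4 229.7 dark blobs [(np.float64(273.4), np.float64(229.7), 656)]
1 side expected 262.4 172.4 dark blobs [(np.float64(253.4), np.float64(160.0), 74), (np.float64(261.9), np.float64(170.4), 254)]
1 top expected 231.2 227.4 dark blobs [(np.float64(230.6), np.float64(227.9), 648)]
2 side expected 265.4 149.6 dark blobs [(np.float64(254.9), np.float64(152.0), 1225), (np.float64(274.8), np.float64(152.4), 1296), (np.float64(264.7), np.float64(147.5), 196)]
2 top expected 188.8 225.1 dark blobs [(np.float64(188.1), np.float64(225.6), 660)]
```

All three ring tops are within 1 px of their nest centres in the top view, and every screw was turned to its stop. Handing in.

```bash
python3 -c "
from workcell import env
print(env.hand_in())"
```

```text
the job is handed in; nothing more can be done
None
```

All three horns, including the freed jammed one, stand upright in nests 0–2 with their screws turned to the stop; none bound after I backed each off past -0.7 rad first; I handed the job in at about 63 s and no verdict came back.

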